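# Stow the shift's kit: ear defenders on the rail, gas detectors in the charging box

## Robot

A 7-joint arm with a two-finger parallel gripper is mounted at the origin on the work surface. World frame = base frame: x ahead of the robot, y to its left, z up, the work surface at z = 0. Lengths are in m, angles in rad, forces in N, time in s.
With the tool pointing down it reaches from about 0.425 to 0.875 m from the base axis. Payload 8.4 kg.
Tool frame: the origin (TCP) lies midway between the tips of the shut fingers; the grasp point (between the pads) lies 19 mm behind it (bot.pinch_z is the distance from the TCP to the grasp point, in m); z points along the fingers, y is the line along which they close (so a half turn about z gives the same grasp; the last joint's range is limited). The gripper opens to 85 mm and grips with 20 to 120 N. Pads are 22 mm wide; open, the fingers measure 114 mm over their backs; the gripper's body (76 mm by 85 mm) begins 54 mm behind the grasp point. The pads swing forward as they close: fully open they stand 13 mm farther back than shut.
Start: joints at [1.238, 0.333, 0.04, 1.465, -0.013, 1.343, -0.059], TCP at [0.151, -0.632, 0.231] pointing down, gripper open.
Joint ranges: [-2.58, 2.58], [-0.38, 2.09], [-1.3, 1.39], [0.25, 2.4], [-1.5, 4.64], [0.08, 2.09], [-2.65, 2.65]. Speed limits (rad/s): [2.22, 2.22, 2.79, 2.79, 3.14, 3.14, 3.14].

## Interface

Orientations are given as a 3x3 rotation matrix whose columns are the frame's x, y, z axes.
In Python, from bench import bot, vision, workorder gives the robot as it stands.
- The arm moves only by the tool carry_out, never from a script. Its argument "steps" is a list of rows, each a list of 7 numbers: the turn, a rotation vector about the tool's x, y, z in rad, then the shift along the tool's x, y, z in cm, then the opening, from 0 (shut) to 1 (fully open). A call has 1 to 8 rows; each row shifts and turns the commanded pose from where the row before left it, along the tool's axes as they then stand; what a row does not reach is not made up. A row lasts 1/12 s, in which the tool goes at most 41.7 mm and 7.16 degrees, less where a joint would pass 70% of its speed; a pose out of reach is approached as far as the arm can. A call with a gripper value outside its range is refused whole. The fingers move at their own pace and stop on an object; "force" is the grip in N (left out, the last holds). Time passes only in rows, so rows that do not move let the fingers close. It gives the time, the measured TCP pose, the force, the opening and the grip force at its end, in the units of the state.
- bot.get_state(): the state, without advancing time (a new reading comes with each control period).
- vision.get_image(name): name is "scene" or "top" or "wrist"; returns a dict with "color" (420x560x3 uint8, red, green, blue), "range_z" (420x560 float32, m along the optical axis (not along the pixel's ray), 0 where there is no reading), "K" (3x3 intrinsics, pixels), "origin" and "orientation" of the camera in the world. Camera axes: x right, y down, z forward; pixel columns grow to the right and rows downward; lengths in m; the calibration is good to about 2 mm. The wrist camera is an equidistant fisheye: a pixel r from the principal point sees the ray r / f radians off the axis. A picture is of the moment at which its call begins.
- workorder.finish_job(): hands the job in; it is judged then, once.
The state is a dict: "time_s": time; "joint_pos": joint angles; "joint_vel": joint speeds; "joint_torque": joint torques, N m; "eef_pos": TCP position; "ee_rot": TCP orientation; "contact_force": force on the tool from outside, world axes, zero at the start; "ft_torque": the same for the moment, N m; "gripper_width": finger opening in m; "gripper_force": force on a finger pad.
Only numpy, scipy, OpenCV 4.12 (cv2) and the standard library are available. Lean on these libraries where they do the work, as an engineer would, in place of code of your own. Each camera call takes 0.05 s, during which the arm holds its last target. There are 200 camera calls.

## Task

Put the shift's kit away: pull down the flap of the steel charging box, lay every gas detector flat, screen up, on the floor of the box, and push the flap back up until it is fully shut, without slamming it; also hang every pair of ear defenders over the rail, a cup on each side of the bar. The kit is delicate: never grip a piece, or press it onto the rail, with more than 40 N, set it down rather than dropping it, and leave the other things on the bench alone.

Things in the scene. Friction and masses are not known exactly. Their poses are not given: they have to be found in the camera images.
- ear1: grey ear defenders standing on two cups, band arched above: 144 (x, cup to cup) x 58 (y) x 148 mm high, 200 g. Origin on the ground midway between the cups, z up. Grip the black padded crown of the band: 70 (x) x 24 (y), flat underside at z = 130, top at 148. Cups 72 high, clear gap between them 78. Hung on the rail, the origin is some 20 mm above the bench. May be absent
- ear2: grey ear defenders standing on two cups, band arched above: 144 (x, cup to cup) x 58 (y) x 148 mm high, 200 g. Origin on the ground midway between the cups, z up. Grip the black padded crown of the band: 70 (x) x 24 (y), flat underside at z = 130, top at 148. Cups 72 high, clear gap between them 78. Hung on the rail, the origin is some 20 mm above the bench. May be absent
- ear3: grey ear defenders standing on two cups, band arched above: 144 (x, cup to cup) x 58 (y) x 148 mm high, 200 g. Origin on the ground midway between the cups, z up. Grip the black padded crown of the band: 70 (x) x 24 (y), flat underside at z = 130, top at 148. Cups 72 high, clear gap between them 78. Hung on the rail, the origin is some 20 mm above the bench. May be absent
- det1: a grey pocket gas detector lying on its back, a rounded box 88 (x) x 44 (y) x 26 mm with a small screen on top, 130 g; origin at the centre of its underside, z up. May be absent
- det2: a grey pocket gas detector lying on its back, a rounded box 88 (x) x 44 (y) x 26 mm with a small screen on top, 130 g; origin at the centre of its underside, z up. May be absent
- det3: a grey pocket gas detector lying on its back, a rounded box 88 (x) x 44 (y) x 26 mm with a small screen on top, 130 g; origin at the centre of its underside, z up. May be absent
- rail: fixed hanging rail: a round steel bar of 16 mm diameter along its own y, bar axis 142 mm and bar top 150 mm above the bench, 310 mm long between two dark posts on feet at y = +-155. Origin on the bench under the middle of the bar; x is level and square to the bar
- box: fixed steel charging box, low front towards the robot, 122 (x) x 308 (y) mm. Origin on the bench at the middle of the front's outer face, x to the back. Walls 4, floor 5 thick; inside 4 < x < 118, -150 < y < 150; front 42 high, back 128, sides slope between. No partitions: up to three detectors lie side by side, long side front to back
- flap (a joint): steel flap over the sloping top of the box, hinged along its bottom edge at the low front. 0 = shut (leaning back, 36 degrees above level), grows as it is pulled up, over and down to the robot; stop at 1.88 rad (then 36 degrees above level on the robot's side). Stiff hinge: stays where left; about 3 N at the bar moves it
- flap_bar (a point): middle of the round pull bar along the flap's free edge (parallel to the box's y, 10 mm diameter, 130 mm long between its two arms, 30 mm clear of the flap's edge); it lies 185 mm from the hinge line. Can be pinched from above at any flap angle
- flap_hinge (a point): middle of the flap's hinge line, 45 mm above the box's origin; the line runs along the box's y
- tape: bystander: white roll of tape, 64 mm across, 24 high; origin under its centre
- jar: bystander: small jar 48 mm across, 60 high
- dome: bystander: grey lamp dome, 100 mm across, 110 high
- pot: bystander: dark steel pot, 80 mm across, 60 high
There are look-alikes about, which are no part of the job. Leave any black or yellow look-alike of the det3 alone.

How it is judged:
On the way, in this order (a step that is already met when the one before it is completed fails the run):
1. the flap is pulled down open (past 1.6 rad) (value of joint flap above 1.6 rad), for 0.2 s.
2. every gas detector lies flat in the box, let go (x of det1 in the frame of box between 0.01 and 0.115 m and y of det1 in the frame of box between -0.152 and 0.152 m and z of det1 in the frame of box between 0 and 0.02 m and angle between each of det1, det2, det3's own z axis and vertical below 0.2 rad and linear speed of each of det1, det2, det3 below 0.05 m/s and x of det2 in the frame of box between 0.01 and 0.115 m and y of det2 in the frame of box between -0.152 and 0.152 m and z of det2 in the frame of box between 0 and 0.02 m and x of det3 in the frame of box between 0.01 and 0.115 m and y of det3 in the frame of box between -0.152 and 0.152 m and z of det3 in the frame of box between 0 and 0.02 m and contact force between the fingers and det1 below 0.1 N and contact force between the fingers and det2 below 0.1 N and contact force between the fingers and det3 below 0.1 N), for 0.2 s.
At the end, for the whole second after the job is handed in: Every gas detector lies flat (within 0.2 rad) and screen up on the floor of the box, the flap is shut (within 0.08 rad), and every pair hangs still on the rail, straddling the bar: its middle within 40 mm of the bar's line, tilted less than 0.35 rad, clear of the bench (x of det1 in the frame of box between 0.01 and 0.115 m and y of det1 in the frame of box between -0.152 and 0.152 m and z of det1 in the frame of box between 0 and 0.02 m and angle between each of det1, det2, det3's own z axis and vertical below 0.2 rad and linear speed of each of det1, det2, det3, ear1, ear2, ear3 below 0.05 m/s and x of det2 in the frame of box between 0.01 and 0.115 m and y of det2 in the frame of box between -0.152 and 0.152 m and z of det2 in the frame of box between 0 and 0.02 m and x of det3 in the frame of box between 0.01 and 0.115 m and y of det3 in the frame of box between -0.152 and 0.152 m and z of det3 in the frame of box between 0 and 0.02 m and x of ear1 in the frame of rail between -0.04 and 0.04 m and y of ear1 in the frame of rail between -0.145 and 0.145 m and height (world z) of ear1 between 0.008 and 0.05 m and angle between each of ear1, ear2, ear3's own z axis and vertical below 0.35 rad and contact force between each of ear1, ear2, ear3 and rail above 0.3 N and x of ear2 in the frame of rail between -0.04 and 0.04 m and y of ear2 in the frame of rail between -0.145 and 0.145 m and height (world z) of ear2 between 0.008 and 0.05 m and x of ear3 in the frame of rail between -0.04 and 0.04 m and y of ear3 in the frame of rail between -0.145 and 0.145 m and height (world z) of ear3 between 0.008 and 0.05 m and value of joint flap below 0.08 rad); the robot touches nothing.
It fails at once if a piece of kit is gripped with more than 40 N (45 N a finger, 90 N over the two) (contact force between the fingers and ear1 above 90 N or contact force between the fingers and ear2 above 90 N or contact force between the fingers and ear3 above 90 N or contact force between the fingers and det1 above 90 N or contact force between the fingers and det2 above 90 N or contact force between the fingers and det3 above 90 N).
It fails at once if an ear defender is pressed or dropped onto the rail with more than 40 N (45 N) (contact force between any of ear1, ear2, ear3 and rail above 45 N).
It fails at once if a gas detector is dropped into the box (it falls faster than 0.6 m/s inside it) ((x of det1 in the frame of box between 0 and 0.122 m and y of det1 in the frame of box between -0.154 and 0.154 m and z of det1 in the frame of box between 0.02 and 0.1 m and linear speed of det1 above 0.6 m/s) or (x of det2 in the frame of box between 0 and 0.122 m and y of det2 in the frame of box between -0.154 and 0.154 m and z of det2 in the frame of box between 0.02 and 0.1 m and linear speed of det2 above 0.6 m/s) or (x of det3 in the frame of box between 0 and 0.122 m and y of det3 in the frame of box between -0.154 and 0.154 m and z of det3 in the frame of box between 0.02 and 0.1 m and linear speed of det3 above 0.6 m/s)).
It fails at once if the flap is slammed (faster than 3 rad/s) (velocity of joint flap above 3 rad/s or velocity of joint flap below -3 rad/s).
It fails at once if another thing on the bench is shoved (more than 50 mm) (distance of any of tape, jar, dome, pot from where it was at the start of the episode above 0.05 m).
Of ear1, ear2, ear3 only 2 to 3 are there at a start; the rules pass over those that are not, and their reading is None.
Of det1, det2, det3 only 2 to 3 are there at a start; the rules pass over those that are not, and their reading is None.
At some moment in a run one of det1, det2, det3 may be knocked a few centimetres aside while the robot is not near it.
It also fails if it takes over 210 s, if anything falls off the work surface, if the arm or the gripper's body presses on something with over 40 N, if the wrist force passes 120 N, or if a joint passes its speed limit or range.

## Working session

There is one attempt and no reset: what is moved stays moved. The work goes in short steps, Python scripts to look and compute and a tool call to move; the robot and the scene stay as the last step left them, time stands still between calls to the robot, and variables do not carry over. Pictures are saved under pics/ and viewed, at most 14 in all, crops included, and the job is handed in when it is done.

Besides the shell and the picture viewer there is one more tool, called in YAML: its name, and indented under it one key for each argument. carry_out: Moves the arm, as the interface text tells. Its arguments: {"type":"object","properties":{"steps":{"type":"array"},"force":{"type":"number"}},"required":["steps"]}

```bash
ls; mkdir -p pics
cat > h.py <<'E'
import numpy as np, cv2
from bench import bot, vision, workorder
def save(name,fn):
    im=vision.get_image(name); cv2.imwrite('pics/'+fn+'.png',im['color'][:,:,::-1]); np.savez('pics/'+fn+'.npz',**im); return im
def load(fn): return dict(np.load('pics/'+fn+'.npz'))
def pts(im):
    z=im['range_z']; K=im['K']; v,u=np.indices(z.shape)
    c=np.stack([(u-K[0,2])/K[0,0]*z,(v-K[1,2])/K[1,1]*z,z],-1)
    return c@im['orientation'].T+im['origin']
E
python3 - <<'E'
from h import *
for n in('scene','top'):
    im=save(n,n+'1'); print(n,im['K'].tolist(),im['origin'],im['orientation'].tolist(),(im['range_z']>0).mean())
s=bot.get_state(); print(s['eef_pos'],s['ee_rot'],s['time_s'],s['gripper_width'])
E
```

```text
pics
scene [[393.30045302297754, 0.0, 283.15867510293236], [0.0, 393.30045302297754, 210.79304666422448], [0.0, 0.0, 1.0]] [1.19266249 0.0694044  0.893068  ] [[-0.09319416480366176, 0.7342721913948891, -0.6724278374596749], [0.99560813322288, 0.06268605527598278, -0.06953347060508329], [-0.008904645248379793, -0.6759547376992661, -0.7368893403184202]] 0.9958928571428571
top [[439.95291188405173, 0.0, 281.39515530444737], [0.0, 439.95291188405173, 206.65473482637688], [0.0, 0.0, 1.0]] [0.24637743 0.01027461 1.56195685] [[-0.01734273566692344, -0.9853511224532067, 0.16965375032634272], [-0.9998332347265189, 0.018061891651833546, 0.0026964432617335283], [-0.0057212110513021625, -0.16957869426954333, -0.9855000427163578]] 0.9959991496598639
[ 0.1504549  -0.63191171  0.2305087 ] [[ 9.72797441e-01  2.31656921e-01 -4.58946932e-04]
 [ 2.31657347e-01 -9.72796400e-01  1.42725398e-03]
 [-1.15828661e-04 -1.49474745e-03 -9.99998876e-01]] 0.1 0.08519482116283066
```

View pics/scene1.png

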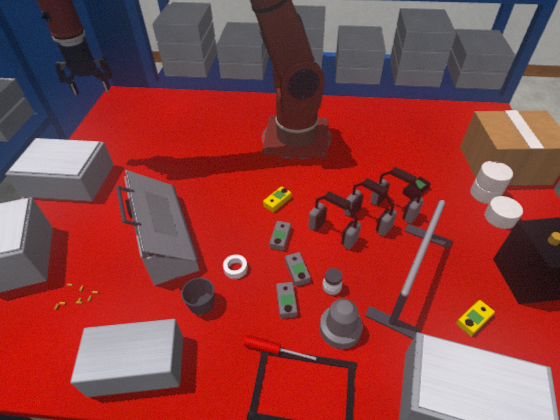

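View pics/top1.png

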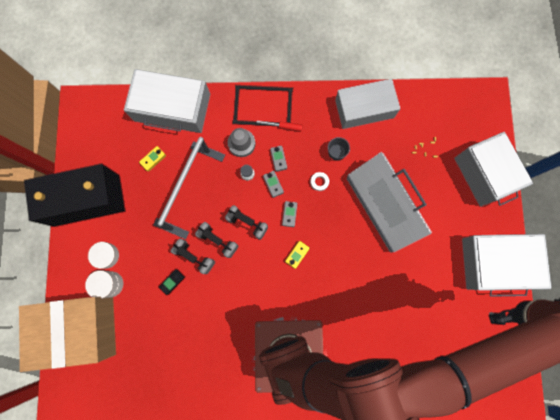

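The scene view shows the box at left around (160,225), with its bar at (128,205). There are three grey detectors at (281,236), (297,268) and (287,299), and two yellow look-alikes at (278,199) and (476,317). Three ear defenders sit around (335,215), (370,200) and (405,190), with a black look-alike at (418,187). The rail runs from (441,205) to (405,293).

The top view confirms this: detectors at (278,158), (273,184) and (289,214), ears at (191,255), (215,240) and (245,222), rail (198,145)–(160,225), box centre (388,200).

```bash
cat > seg.py <<'E'
from h import *
def rect(P):
    (c,s,a)=cv2.minAreaRect((P[:,:2]*1000).astype(np.float32)); 
    if s[0]<s[1]: s=s[::-1]; a+=90
    return np.round(c).tolist(),np.round(s).tolist(),round(a%180,1)
def segs(fn):
    im=load(fn);P=pts(im);hsv=cv2.cvtColor(im['color'],cv2.COLOR_RGB2HSV)
    red=(hsv[...,1]>150)&((hsv[...,0]<10)|(hsv[...,0]>170))
    m=(~red&(P[...,2]>0.008)&(P[...,0]>0.2)&(P[...,0]<0.95)&(abs(P[...,1])<0.7)).astype(np.uint8)
    n,l,st,ce=cv2.connectedComponentsWithStats(m)
    return im,P,hsv,l,st,ce,n
if __name__=='__main__':
  for fn in('top1','scene1'):
    im,P,hsv,l,st,ce,n=segs(fn); print(fn)
    for i in range(1,n):
        if st[i,4]<60: continue
        q=P[l==i]; zs=np.percentile(q[:,2],[5,50,98])
        top=q[q[:,2]>zs[2]-0.01]
        print(ce[i].round(),st[i,4],'z',zs.round(3),'sat',np.median(hsv[l==i][:,1]),'rect',rect(q),'top',rect(top))
E
python3 seg.py
```

```text
top1
[169. 104.] 3595 z [0.031 0.113 0.121] sat 1.0 rect ([662.0, 201.0], [873.0, 276.0], 42.3) top ([661.0, 202.0], [873.0, 271.0], 42.1)
[367. 103.] 2294 z [0.026 0.088 0.097] sat 4.0 rect ([638.0, -131.0], [802.0, 220.0], 144.9) top ([637.0, -130.0], [803.0, 214.0], 145.2)
[241. 142.] 617 z [0.023 0.061 0.112] sat 4.0 rect ([528.0, 69.0], [568.0, 98.0], 21.6) top ([507.0, 99.0], [549.0, 48.0], 13.8)
[183. 182.] 710 z [0.01  0.145 0.154] sat 8.0 rect ([506.0, 172.0], [511.0, 338.0], 65.5) top ([428.0, 259.0], [559.0, 260.0], 28.9)
[339. 147.] 268 z [0.009 0.042 1.562] sat 26.0 rect ([506.0, -82.0], [547.0, 78.0], 152.3) top ([246.0, 10.0], [0.0, 0.0], 0.0)
[480. 170.] 1835 z [0.021 0.122 0.141] sat 3.0 rect ([410.0, -395.0], [852.0, 195.0], 125.0) top ([411.0, -394.0], [852.0, 192.0], 124.8)
[152. 158.] 324 z [0.013 0.024 0.032] sat 183.0 rect ([702.0, 483.0], [89.0, 53.0], 130.5) top ([700.0, 481.0], [86.0, 44.0], 134.2)
[278. 158.] 294 z [0.018 0.025 0.033] sat 22.0 rect ([492.0, 5.0], [488.0, 50.0], 4.8) top ([492.0, 6.0], [488.0, 49.0], 4.7)
[389. 203.] 4310 z [0.048 0.101 0.17
[... 4303 characters left out ...]
) top ([712.0, -191.0], [80.0, 75.0], 15.3)
[287. 299.] 593 z [0.016 0.026 0.029] sat 40.0 rect ([691.0, 23.0], [88.0, 43.0], 11.9) top ([690.0, 23.0], [87.0, 43.0], 11.9)
[341. 323.] 1588 z [0.02  0.058 0.11 ] sat 31.0 rect ([759.0, 156.0], [98.0, 83.0], 78.4) top ([752.0, 158.0], [47.0, 46.0], 82.0)
[475. 317.] 701 z [0.012 0.025 0.029] sat 255.0 rect ([698.0, 482.0], [93.0, 44.0], 132.9) top ([698.0, 482.0], [92.0, 44.0], 133.5)
[130. 356.] 6758 z [0.027 0.089 0.093] sat 12.0 rect ([879.0, -300.0], [200.0, 123.0], 101.4) top ([879.0, -300.0], [200.0, 121.0], 101.1)
[298. 353.] 105 z [0.013 0.015 0.018] sat 12.0 rect ([826.0, 61.0], [84.0, 7.0], 80.4) top ([826.0, 61.0], [84.0, 7.0], 80.4)
```

```bash
cat > m2.py <<'E'
from seg import *
def grab(fn,c,r,z0,z1):
    im=load(fn);P=pts(im);ok=(im['range_z']>0)&(np.hypot(P[...,0]-c[0],P[...,1]-c[1])<r)&(P[...,2]>z0)&(P[...,2]<z1); return P[ok]
def line(Q):
    a,b=cv2.fitLine(Q[:,:2].astype(np.float32),cv2.DIST_HUBER,0,1e-4,1e-4).ravel().reshape(2,2); t=(Q[:,:2]-b)@a
    return 'ends',(b+a*np.percentile(t,1)).round(3),(b+a*np.percentile(t,99)).round(3),'ang',round(np.degrees(np.arctan2(a[1],a[0]))%180,1),'z',np.percentile(Q[:,2],[50,95]).round(3)
if __name__=='__main__':
  for fn in('top1','scene1'):
    print(fn)
    for c in((.485,-.013),(.595,.043),(.691,.023)): 
        q=grab(fn,c,.06,.015,.04); print('det',rect(q),np.median(q[:,2]).round(4))
    for c in((.456,.139),(.395,.241),(.343,.322)):
        q=grab(fn,c,.055,.138,.165); print('crown',rect(q),np.median(q[:,2]).round(4),'all',rect(grab(fn,c,.09,.03,.165)))
    print('bar',line(grab(fn,(.541,-.41),.09,.15,.18)))
    im=load(fn);P=pts(im)
    q=P[(im['range_z']>0)&(P[...,2]>.138)&(P[...,2]<.16)&(P[...,1]>.25)&(P[...,1]<.5)&(P[...,0]>.42)&(P[...,0]<.85)]
    print('rail',len(q),line(q))
    # flap plane + box outline
    q=grab(fn,(.50,-.34),.2,.03,.15);print('box',rect(q))
E
python3 m2.py
python3 - <<'E'
import cv2
for f,(a,b,c,d) in{'scene1':(180,320,380,520),'top1':(120,290,120,260)}.items():
    i=cv2.imread('pics/%s.png'%f)
E
```

```text
top1
det ([487.0, -14.0], [88.0, 43.0], 171.7) 0.0251
det ([603.0, 33.0], [92.0, 66.0], 24.0) 0.0255
det ([685.0, 22.0], [102.0, 52.0], 2.0) 0.0251
crown ([456.0, 137.0], [72.0, 24.0], 60.0) 0.1468 all ([430.0, 153.0], [144.0, 119.0], 59.5)
crown ([396.0, 240.0], [71.0, 24.0], 54.5) 0.1468 all ([389.0, 244.0], [161.0, 147.0], 106.0)
crown ([341.0, 322.0], [71.0, 24.0], 56.3) 0.1468 all ([350.0, 317.0], [155.0, 149.0], 2.2)
bar ('ends', array([ 0.48 , -0.444]), array([ 0.604, -0.381]), 'ang', np.float32(26.9), 'z', array([0.171, 0.178]))
rail 483 ('ends', array([0.44 , 0.411]), array([0.729, 0.28 ]), 'ang', np.float32(155.7), 'z', array([0.147, 0.153]))
box ([508.0, -346.0], [312.0, 130.0], 27.8)
scene1
det ([485.0, -13.0], [89.0, 45.0], 171.8) 0.0258
det ([602.0, 33.0], [93.0, 70.0], 24.5) 0.0258
det ([685.0, 27.0], [100.0, 57.0], 5.6) 0.0259
crown ([455.0, 138.0], [69.0, 25.0], 59.0) 0.1469 all ([429.0, 154.0], [143.0, 118.0], 59.4)
crown ([396.0, 242.0], [69.0, 26.0], 54.6) 0.1467 all ([394.0, 247.0], [163.0, 141.0], 106.1)
crown ([339.0, 322.0], [71.0, 27.0], 54.1) 0.1469 all ([355.0, 318.0], [153.0, 148.0], 94.3)
bar ('ends', array([ 0.48 , -0.443]), array([ 0.602, -0.378]), 'ang', np.float32(28.0), 'z', array([0.172, 0.176]))
rail 749 ('ends', array([0.443, 0.41 ]), array([0.73, 0.28]), 'ang', np.float32(155.7), 'z', array([0.148, 0.151]))
box ([509.0, -353.0], [316.0, 144.0], 28.1)
```

Run:
```python
from m2 import *
a=np.radians(27.7); ux=np.array([np.sin(a),-np.cos(a)]); uy=np.array([np.cos(a),np.sin(a)])
b=np.array([.5415,-.4115])
for fn in('top1','scene1'):
    im=load(fn);P=pts(im);P=P[im['range_z']>0]
    d=P[:,:2]-b; X=d@ux;Y=d@uy
    s=(abs(Y)<.2)&(X>-.25)&(X<.06)&(P[:,2]>.01)&(P[:,2]<.2)
    X,Y,Z=X[s],Y[s],P[s,2]
    print(fn,'Yrange',np.percentile(Y[(X<-.05)&(X>-.1)],[1,99]).round(3))
    for x in np.arange(-.18,.03,.01):
        k=(abs(X-x)<.005)&(abs(Y)<.05)
        if k.sum()>3: print(round(x,2),k.sum(),np.percentile(Z[k],[5,50,95]).round(3))
```

```text
top1 Yrange [-0.152  0.153]
-0.14 24 [0.015 0.046 0.053]
-0.13 121 [0.015 0.049 0.056]
-0.12 104 [0.051 0.058 0.067]
-0.11 102 [0.059 0.067 0.077]
-0.1 107 [0.07  0.078 0.086]
-0.09 106 [0.079 0.086 0.095]
-0.08 109 [0.088 0.096 0.103]
-0.07 114 [0.099 0.104 0.112]
-0.06 116 [0.108 0.115 0.122]
-0.05 110 [0.117 0.123 0.131]
-0.04 116 [0.125 0.133 0.139]
-0.03 115 [0.133 0.14  0.148]
-0.02 56 [0.14  0.147 0.151]
-0.01 24 [0.122 0.127 0.132]
0.0 73 [0.168 0.174 0.178]
0.01 27 [0.167 0.172 0.177]
scene1 Yrange [-0.152  0.154]
-0.14 41 [0.046 0.049 0.053]
-0.13 90 [0.048 0.052 0.057]
-0.12 94 [0.057 0.061 0.066]
-0.11 96 [0.065 0.07  0.076]
-0.1 95 [0.075 0.08  0.086]
-0.09 100 [0.085 0.09  0.094]
-0.08 103 [0.094 0.099 0.104]
-0.07 102 [0.103 0.108 0.113]
-0.06 112 [0.112 0.117 0.122]
-0.05 105 [0.12  0.126 0.13 ]
-0.04 113 [0.129 0.134 0.139]
-0.03 120 [0.139 0.144 0.149]
-0.02 70 [0.111 0.146 0.151]
-0.01 22 [0.127 0.129 0.13 ]
0.0 96 [0.17  0.175 0.177]
0.01 15 [0.171 0.173 0.175]
```

```bash
cat > plan.py <<'E'
from h import *
import sys,json
W=lambda a:(a+np.pi)%(2*np.pi)-np.pi
def plan(wps,step=3.5,turn=.12,start=None):
    """wps: (x,y,z,psi_deg,opening[,step_cm or rows of rest]); prints rows; psi=None keeps"""
    s=bot.get_state()
    p=np.array(s['eef_pos']);R=np.array(s['ee_rot']);psi=np.arctan2(R[1,0],R[0,0])
    if start: p=np.array(start[:3]);psi=np.radians(start[3])
    print('at',p.round(4),'psi',round(np.degrees(psi),1),'t',round(s['time_s'],2),'j',np.round(s['joint_pos'],2),'w',round(s['gripper_width'],4),'F',np.round(s['contact_force'],1),round(s['gripper_force'],1))
    rows=[]
    for w in wps:
        q=np.array(w[:3],float);d=0 if w[3] is None else W(np.radians(w[3])-psi); st=w[5] if len(w)>5 else step
        n=max(1,int(np.ceil(max(np.linalg.norm(q-p)*100/st,abs(d)/turn)))); p0=p.copy();ps0=psi
        for i in range(1,n+1):
            t=p0+(q-p0)*i/n; tp=ps0+d*i/n
            ax=np.array([[np.cos(psi),np.sin(psi),0],[np.sin(psi),-np.cos(psi),0],[0,0,-1]])
            sh=np.round(ax@(t-p)*100,1); dt=round(-W(tp-psi),2)
            rows.append([0,0,dt,*sh.tolist(),w[4]])
            p=p+ax.T@sh/100; psi-=dt
    for i in range(0,len(rows),8): print(json.dumps(rows[i:i+8]))
    print('end',p.round(4),round(np.degrees(psi),1))
H=np.array([.4775,-.290]);A=np.radians(27.7);UX=np.array([np.sin(A),-np.cos(A)]);UY=np.array([np.cos(A),np.sin(A)])
def bar(phi): f=np.radians(phi); return [*(H+.185*np.cos(f)*UX),.045+.185*np.sin(f)]
def slot(y,x=.06): return (H+x*UX+y*UY)
E
python3 - <<'E'
from plan import *
plan([(.48,-.46,.235,27.7,.3),(.5415,-.4115,.21,27.7,.3)])
print(bar(42))
E
```

```text
at [ 0.1505 -0.6319  0.2305] psi 13.4 t 0.1 j [ 1.24  0.33  0.04  1.47 -0.01  1.34 -0.06] w 0.0852 F [ 0.2  0.4 -0.5] 0.0
[[0, 0, -0.02, 3.3, -0.8, -0.0, 0.3], [0, 0, -0.03, 3.3, -0.8, -0.1, 0.3], [0, 0, -0.02, 3.3, -0.6, -0.0, 0.3], [0, 0, -0.02, 3.3, -0.6, -0.1, 0.3], [0, 0, -0.02, 3.3, -0.6, -0.0, 0.3], [0, 0, -0.03, 3.4, -0.4, -0.0, 0.3], [0, 0, -0.02, 3.4, -0.4, -0.1, 0.3], [0, 0, -0.02, 3.3, -0.3, -0.0, 0.3]]
[[0, 0, -0.02, 3.4, -0.2, -0.1, 0.3], [0, 0, -0.03, 3.4, -0.2, -0.0, 0.3], [0, 0, -0.02, 3.3, -0.0, -0.0, 0.3], [0, 0, 0.0, 2.6, -0.5, 0.8, 0.3], [0, 0, 0.0, 2.6, -0.5, 0.8, 0.3], [0, 0, 0.0, 2.5, -0.5, 0.9, 0.3]]
end [ 0.5409 -0.4114  0.2095] 27.7
[np.float64(0.5414073177747468), np.float64(-0.41172550292566157), np.float64(0.16878916217638879)]
```

carry_out:
  steps:
    - [0,0,-0.02,3.3,-0.8,0,0.3]
    - [0,0,-0.03,3.3,-0.8,-0.1,0.3]
    - [0,0,-0.02,3.3,-0.6,0,0.3]
    - [0,0,-0.02,3.3,-0.6,-0.1,0.3]
    - [0,0,-0.02,3.3,-0.6,0,0.3]
    - [0,0,-0.03,3.4,-0.4,0,0.3]
    - [0,0,-0.02,3.4,-0.4,-0.1,0.3]
    - [0,0,-0.02,3.3,-0.3,0,0.3]
  force: 30

```text
time_s: 0.77
eef_pos: [0.3914, -0.506, 0.2341]
ee_rot: [[0.915, 0.403, -0.0], [0.403, -0.915, 0.0], [-0.0, -0.001, -1.0]]
contact_force: [0.3, -0.3, 1.1]
gripper_width: 0.0259
gripper_force: 0.0
```

carry_out:
  steps:
    - [0,0,-0.02,3.4,-0.2,-0.1,0.3]
    - [0,0,-0.03,3.4,-0.2,0,0.3]
    - [0,0,-0.02,3.3,0,0,0.3]
    - [0,0,0,2.6,-0.5,0.8,0.3]
    - [0,0,0,2.6,-0.5,0.8,0.3]
    - [0,0,0,2.5,-0.5,0.9,0.3]
    - [0,0,0,0,0,0,0.3]

```text
time_s: 1.35
eef_pos: [0.5452, -0.4053, 0.2075]
ee_rot: [[0.882, 0.472, -0.001], [0.472, -0.882, 0.005], [0.002, -0.005, -1.0]]
contact_force: [-0.4, 0.4, -0.5]
gripper_width: 0.0258
gripper_force: 0.0
```

Run:
```python
from plan import *
im=save('wrist','w1'); print(im['K'].tolist(),im['origin'],im['orientation'].round(3).tolist())
plan([(.5415,-.4115,.155,27.7,.3)],step=2)
```

```text
[[325.19226210127806, 0.0, 278.0565435149559], [0.0, 325.19226210127806, 209.4763533274842], [0.0, 0.0, 1.0]] [ 0.60788539 -0.3724759   0.3505785 ] [[0.472, -0.848, -0.241], [-0.882, -0.455, -0.125], [-0.004, 0.272, -0.962]]
at [ 0.5432 -0.4079  0.2083] psi 28.0 t 1.4 j [ 0.72  0.42 -0.2   1.4   0.08  1.33 -0.56] w 0.026 F [-0.8 -0.   0.5] 0.0
[[0, 0, 0.0, -0.1, 0.1, 1.8, 0.3], [0, 0, 0.0, -0.1, 0.1, 1.8, 0.3], [0, 0, 0.01, -0.1, 0.0, 1.7, 0.3]]
end [ 0.5415 -0.4111  0.1553] 27.5
```

View pics/w1.png

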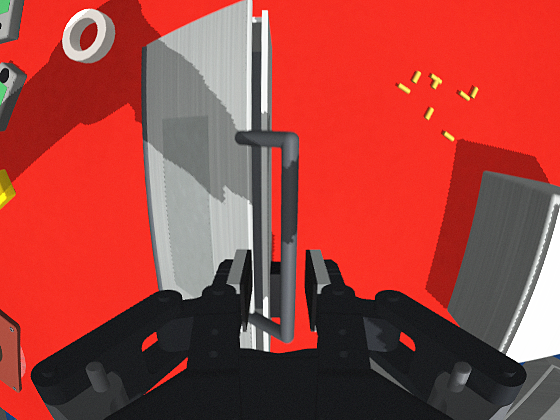

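The wrist view shows the fingers straddling the flap's bar (column ~290, rows 137–340), with the pads at columns 245 and 308.

carry_out:
  steps:
    - [0,0,0,-0.1,0.1,1.8,0.3]
    - [0,0,0,-0.1,0.1,1.8,0.3]
    - [0,0,0.01,-0.1,0,1.7,0.3]
    - [0,0,0,0,0,0,0.3]
    - [0,0,0,0,0,0,0.3]

```text
time_s: 1.82
eef_pos: [0.5381, -0.4154, 0.1567]
ee_rot: [[0.89, 0.455, -0.002], [0.455, -0.89, 0.001], [-0.001, -0.002, -1.0]]
contact_force: [0.9, 0.4, 0.1]
gripper_width: 0.0256
gripper_force: 0.0
```

Run:
```python
from plan import *
im=save('wrist','w2')
wp=[(*bar(42)[:2],.155,27.7,0),(*bar(42)[:2],.155,27.7,0),(*bar(42)[:2],.155,27.7,0)]
g=[]
for f in np.arange(46,140,5.5):
    b=bar(f); g.append((b[0],b[1],b[2]-.014,27.7,0))
plan(wp+g)
```

```text
at [ 0.539  -0.4156  0.158 ] psi 27.1 t 1.87 j [ 0.73  0.45 -0.19  1.46  0.09  1.24 -0.57] w 0.0254 F [0.3 0.3 0.3] 0.0
[[0, 0, -0.01, 0.4, -0.2, 0.3, 0], [0, 0, -0.0, -0.0, -0.0, 0.0, 0], [0, 0, -0.0, -0.0, -0.0, 0.0, 0], [0, 0, -0.0, -0.0, -0.9, -0.9, 0], [0, 0, -0.0, -0.0, -1.4, -1.2, 0], [0, 0, -0.0, -0.0, -1.4, -1.0, 0], [0, 0, -0.0, -0.0, -1.5, -0.9, 0], [0, 0, -0.0, -0.0, -1.7, -0.8, 0]]
[[0, 0, -0.0, -0.0, -1.6, -0.5, 0], [0, 0, -0.0, -0.0, -1.8, -0.5, 0], [0, 0, -0.0, -0.0, -1.7, -0.2, 0], [0, 0, -0.0, -0.0, -1.8, -0.1, 0], [0, 0, -0.0, -0.0, -1.8, 0.1, 0], [0, 0, -0.0, -0.0, -1.7, 0.2, 0], [0, 0, -0.0, -0.0, -1.7, 0.5, 0], [0, 0, -0.0, -0.0, -1.7, 0.5, 0]]
[[0, 0, -0.0, -0.0, -1.6, 0.8, 0], [0, 0, -0.0, -0.0, -1.6, 0.9, 0], [0, 0, -0.0, -0.0, -1.4, 1.0, 0], [0, 0, -0.0, -0.0, -1.3, 1.2, 0], [0, 0, -0.0, -0.0, -1.3, 1.3, 0]]
end [ 0.412 -0.165  0.151] 27.7
```

carry_out:
  steps:
    - [0,0,-0.01,0.4,-0.2,0.3,0.3]
    - [0,0,0,0,0,0,0]
    - [0,0,0,0,0,0,0]
    - [0,0,0,0,0,0,0]
    - [0,0,0,0,0,0,0]
    - [0,0,0,0,0,0,0]
  force: 40

```text
time_s: 2.37
eef_pos: [0.5436, -0.412, 0.156]
ee_rot: [[0.885, 0.466, 0.004], [0.466, -0.885, -0.002], [0.002, 0.004, -1.0]]
contact_force: [5.6, -3.0, 2.3]
gripper_width: 0.0084
gripper_force: 39.1
```

carry_out:
  steps:
    - [0,0,0,0,-0.9,-0.9,0]
    - [0,0,0,0,-1.4,-1.2,0]
    - [0,0,0,0,-1.4,-1.0,0]
    - [0,0,0,0,-1.5,-0.9,0]
    - [0,0,0,0,-1.7,-0.8,0]

```text
time_s: 2.78
eef_pos: [0.5114, -0.3511, 0.2048]
ee_rot: [[0.885, 0.465, 0.005], [0.465, -0.885, -0.003], [0.003, 0.005, -1.0]]
contact_force: [5.0, -3.0, 0.7]
gripper_width: 0.008
gripper_force: 38.9
```

carry_out:
  steps:
    - [0,0,0,0,-1.6,-0.5,0]
    - [0,0,0,0,-1.8,-0.5,0]
    - [0,0,0,0,-1.7,-0.2,0]
    - [0,0,0,0,-1.8,-0.1,0]
    - [0,0,0,0,-1.8,0.1,0]
    - [0,0,0,0,-1.7,0.2,0]
    - [0,0,0,0,-1.7,0.5,0]
    - [0,0,0,0,-1.7,0.5,0]

```text
time_s: 3.45
eef_pos: [0.4462, -0.228, 0.2036]
ee_rot: [[0.885, 0.465, 0.003], [0.465, -0.885, -0.002], [0.002, 0.003, -1.0]]
contact_force: [4.9, 0.1, -4.1]
gripper_width: 0.0084
gripper_force: 39.9
```

carry_out:
  steps:
    - [0,0,0,0,-1.6,0.8,0]
    - [0,0,0,0,-1.6,0.9,0]
    - [0,0,0,0,-1.4,1.0,0]
    - [0,0,0,0,-1.3,1.2,0]
    - [0,0,0,0,-1.3,1.3,0]
    - [0,0,0,0,0,0,0]
    - [0,0,0,0,0,0,0]
    - [0,0,0,0,0,0,0]

```text
time_s: 4.12
eef_pos: [0.4123, -0.1642, 0.1502]
ee_rot: [[0.885, 0.466, 0.001], [0.466, -0.885, -0.0], [0.0, 0.001, -1.0]]
contact_force: [4.2, -2.3, -7.5]
gripper_width: 0.0083
gripper_force: 39.8
```

carry_out:
  steps:
    - [0,0,0,0,0,0,0.35]
    - [0,0,0,0,0,0,0.35]
    - [0,0,0,0,0,-2.0,0.35]
    - [0,0,0,0,0,-2.5,0.35]
    - [0,0,0,0,0,-2.5,0.6]
    - [0,0,0,0,0,-2,0.6]
    - [0,0,0,0,0,0,0.6]
    - [0,0,0,0,0,0,0.6]

```text
time_s: 4.78
eef_pos: [0.4127, -0.1645, 0.2416]
ee_rot: [[0.885, 0.465, 0.002], [0.465, -0.885, -0.001], [0.001, 0.002, -1.0]]
contact_force: [0.9, 1.6, -0.8]
gripper_width: 0.0516
gripper_force: 0.0
```

```bash
python3 - <<'E'
from plan import *
save('scene','scene2');save('top','top2')
plan([])
from m2 import *
for fn in('top2','scene2'):
    for c in((.485,-.013),(.595,.043),(.691,.023)): 
        q=grab(fn,c,.06,.015,.04); print('det',rect(q),np.median(q[:,2]).round(4))
E
python3 - <<'E'
import cv2,numpy as np
a=cv2.imread('pics/scene2.png')[100:340,60:400];cv2.imwrite('pics/scene2c.png',cv2.resize(a,None,fx=2.2,fy=2.2))
E
```

```text
at [ 0.4117 -0.1642  0.2397] psi 27.7 t 4.88 j [ 0.62 -0.08 -0.32  1.91 -0.03  1.31 -0.78] w 0.0514 F [-0.2 -0.2  0.2] 0.0
end [ 0.4117 -0.1642  0.2397] 27.7
det ([487.0, -14.0], [88.0, 44.0], 171.7) 0.0252
det ([603.0, 34.0], [93.0, 65.0], 22.9) 0.0254
det ([684.0, 22.0], [104.0, 54.0], 179.3) 0.0254
det ([484.0, -13.0], [93.0, 45.0], 171.6) 0.0261
det ([603.0, 34.0], [94.0, 69.0], 23.6) 0.026
det ([685.0, 26.0], [99.0, 54.0], 5.8) 0.0258
```

View pics/scene2c.png

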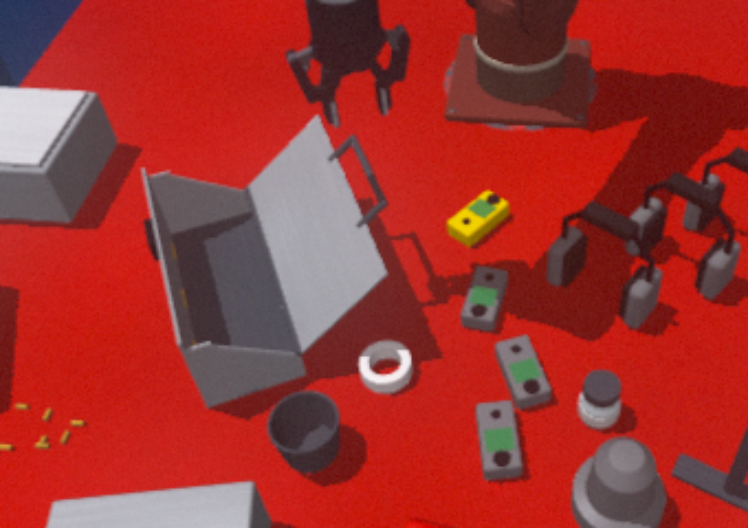

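The flap is open: the box interior shows at (230,270) in the crop, with the plate leaning toward the robot. The three detectors have not moved. Next I'll fetch the nearest one.

Run:
```python
from plan import *
S=(.412,-.165,.241)
plan([(.486,-.0135,.12,-8.3,.75),(.486,-.0135,.0,-8.3,.75,2)],start=(*S,27.7))
s=slot(-.095); print(s)
plan([(.486,-.0135,.21,-8.3,0),(*s,.21,-62.3,0),(*s,.1,-62.3,0),(*s,.006,-62.3,0,1.6)],start=(.486,-.0135,0,-8.3))
```

```text
at [ 0.412 -0.165  0.241] psi 27.7 t 4.88 j [ 0.62 -0.08 -0.32  1.91 -0.03  1.31 -0.78] w 0.0514 F [-0.2 -0.2  0.2] 0.0
[[0, 0, 0.1, 2.3, -1.7, 2.0, 0.75], [0, 0, 0.11, 2.1, -1.8, 2.0, 0.75], [0, 0, 0.1, 1.8, -2.1, 2.1, 0.75], [0, 0, 0.11, 1.7, -2.3, 2.0, 0.75], [0, 0, 0.1, 1.4, -2.4, 2.0, 0.75], [0, 0, 0.11, 1.1, -2.6, 2.0, 0.75], [0, 0, -0.0, -0.0, -0.0, 1.7, 0.75], [0, 0, -0.0, -0.0, -0.0, 1.7, 0.75]]
[[0, 0, -0.0, -0.0, -0.0, 1.7, 0.75], [0, 0, -0.0, -0.0, -0.0, 1.8, 0.75], [0, 0, -0.0, -0.0, -0.0, 1.7, 0.75], [0, 0, -0.0, -0.0, -0.0, 1.7, 0.75], [0, 0, -0.0, -0.0, -0.0, 1.7, 0.75]]
end [ 0.486  -0.0136  0.    ] -8.4
[ 0.42127813 -0.38728361]
at [ 0.486  -0.0135  0.    ] psi -8.3 t 4.88 j [ 0.62 -0.08 -0.32  1.91 -0.03  1.31 -0.78] w 0.0514 F [-0.2 -0.2  0.2] 0.0
[[0, 0, -0.0, 0.0, 0.0, -3.5, 0], [0, 0, -0.0, 0.0, 0.0, -3.5, 0], [0, 0, -0.0, 0.0, 0.0, -3.5, 0], [0, 0, -0.0, 0.0, 0.0, -3.5, 0], [0, 0, -0.0, 0.0, 0.0, -3.5, 0], [0, 0, -0.0, 0.0, 0.0, -3.5, 0], [0, 0, 0.09, -0.1, 3.4, 0.0, 0], [0, 0, 0.08, 0.2, 3.5, 0.0, 0]]
[[0, 0, 0.09, 0.5, 3.4, 0.0, 0], [0, 0, 0.08, 0.8, 3.4, 0.0, 0], [0, 0, 0.09, 1.1, 3.2, 0.0, 0], [0, 0, 0.08, 1.3, 3.2, 0.0, 0], [0, 0, 0.09, 1.6, 3.1, 0.0, 0], [0, 0, 0.09, 1.9, 2.8, 0.0, 0], [0, 0, 0.08, 2.1, 2.8, 0.0, 0], [0, 0, 0.09, 2.4, 2.5, 0.0, 0]]
[[0, 0, 0.08, 2.5, 2.3, 0.0, 0], [0, 0, 0.0, 0.0, 0.0, 2.7, 0], [0, 0, 0.0, 0.0, 0.0, 2.8, 0], [0, 0, 0.0, 0.0, 0.0, 2.8, 0], [0, 0, 0.0, 0.0, 0.0, 2.7, 0], [0, 0, 0.0, 0.0, 0.0, 1.6, 0], [0, 0, 0.0, 0.0, 0.0, 1.5, 0], [0, 0, 0.0, 0.0, 0.0, 1.6, 0]]
[[0, 0, 0.0, 0.0, 0.0, 1.6, 0], [0, 0, 0.0, 0.0, 0.0, 1.5, 0], [0, 0, 0.0, 0.0, 0.0, 1.6, 0]]
end [ 0.4214 -0.387   0.006 ] -62.2
```

carry_out:
  steps:
    - [0,0,0.1,2.3,-1.7,0,0.75]
    - [0,0,0.11,2.1,-1.8,0,0.75]
    - [0,0,0.1,1.8,-2.1,0,0.75]
    - [0,0,0.11,1.7,-2.3,2.0,0.75]
    - [0,0,0.1,1.4,-2.4,3.0,0.75]
    - [0,0,0.11,1.1,-2.6,3.1,0.75]
    - [0,0,0,0,0,3,0.75]
    - [0,0,0,0,0,3,0.75]
  force: 25

```text
time_s: 5.55
eef_pos: [0.4851, -0.0121, 0.0984]
ee_rot: [[0.99, -0.139, -0.001], [-0.139, -0.99, 0.001], [-0.002, -0.001, -1.0]]
contact_force: [0.1, -1.4, -0.0]
gripper_width: 0.0642
gripper_force: 0.0
```

carry_out:
  steps:
    - [0,0,0,0,0,2,0.75]
    - [0,0,0,0,0,2,0.75]
    - [0,0,0,0,0,2,0.75]
    - [0,0,0,0,0,2,0.75]
    - [0,0,0,0,0,1,0.75]
    - [0,0,0,0,0,1,0.75]
    - [0,0,0,0,0,0,0.75]
    - [0,0,0,0,0,0,0.75]

```text
time_s: 6.22
eef_pos: [0.4855, -0.014, 0.0007]
ee_rot: [[0.99, -0.141, -0.001], [-0.141, -0.99, 0.0], [-0.001, -0.0, -1.0]]
contact_force: [0.0, 0.6, 0.2]
gripper_width: 0.0639
gripper_force: 0.0
```

carry_out:
  steps:
    - [0,0,0,0,0,0,0]
    - [0,0,0,0,0,0,0]
    - [0,0,0,0,0,0,0]
    - [0,0,0,0,0,0,0]
    - [0,0,0,0,0,0,0]
    - [0,0,0,0,0,-1,0]
    - [0,0,0,0,0,-2,0]
    - [0,0,0,0,0,-2,0]

```text
time_s: 6.88
eef_pos: [0.4849, -0.0141, 0.0514]
ee_rot: [[0.99, -0.141, -0.002], [-0.141, -0.99, 0.0], [-0.002, -0.0, -1.0]]
contact_force: [0.8, -0.5, -0.4]
gripper_width: 0.0434
gripper_force: 25.9
```

carry_out:
  steps:
    - [0,0,0,0,0,-3.2,0]
    - [0,0,0,0,0,-3.2,0]
    - [0,0,0,0,0,-3.2,0]
    - [0,0,0,0,0,-3.2,0]
    - [0,0,0,0,0,-3.2,0]
    - [0,0,0.09,-0.1,3.4,0,0]
    - [0,0,0.08,0.2,3.5,0,0]
    - [0,0,0.09,0.5,3.4,0,0]

```text
time_s: 7.55
eef_pos: [0.4678, -0.117, 0.2123]
ee_rot: [[0.919, -0.393, 0.002], [-0.393, -0.919, -0.001], [0.002, 0.0, -1.0]]
contact_force: [1.0, -0.2, -2.2]
gripper_width: 0.0434
gripper_force: 25.9
```

carry_out:
  steps:
    - [0,0,0.08,0.8,3.4,0,0]
    - [0,0,0.09,1.1,3.2,0,0]
    - [0,0,0.08,1.3,3.2,0,0]
    - [0,0,0.09,1.6,3.1,0,0]
    - [0,0,0.09,1.9,2.8,0,0]
    - [0,0,0.08,2.1,2.8,0,0]
    - [0,0,0.09,2.4,2.5,0,0]
    - [0,0,0.08,2.5,2.3,0,0]

```text
time_s: 8.22
eef_pos: [0.4214, -0.3893, 0.2115]
ee_rot: [[0.466, -0.885, 0.0], [-0.885, -0.466, -0.0], [0.0, -0.0, -1.0]]
contact_force: [0.1, -0.5, -1.2]
gripper_width: 0.0436
gripper_force: 25.9
```

carry_out:
  steps:
    - [0,0,0,0,0,0,0]
    - [0,0,0,0,0,2.5,0]
    - [0,0,0,0,0,2.5,0]
    - [0,0,0,0,0,0,0]
    - [0,0,0,0,0,0,0]

```text
time_s: 8.63
eef_pos: [0.4214, -0.387, 0.1605]
ee_rot: [[0.47, -0.883, -0.002], [-0.883, -0.47, 0.002], [-0.003, 0.001, -1.0]]
contact_force: [-0.1, -0.7, -0.2]
gripper_width: 0.0435
gripper_force: 26.1
```

Run:
```python
from plan import *
save('wrist','w3'); s=slot(-.095)
plan([(*s,.1,-62.3,0),(*s,.006,-62.3,0,1.6)])
```

```text
at [ 0.4223 -0.3876  0.1618] psi -62.0 t 8.68 j [ 0.81  0.23 -0.17  1.74  0.04  1.17 -2.02] w 0.0438 F [-0.   0.2 -0.1] 26.1
[[0, 0, 0.0, -0.0, 0.0, 3.1, 0], [0, 0, 0.01, -0.1, 0.1, 3.1, 0], [0, 0, -0.0, 0.0, -0.0, 1.6, 0], [0, 0, -0.0, 0.0, -0.0, 1.5, 0], [0, 0, -0.0, 0.0, -0.0, 1.6, 0], [0, 0, -0.0, 0.0, -0.0, 1.6, 0], [0, 0, -0.0, 0.0, -0.0, 1.5, 0], [0, 0, -0.0, 0.0, -0.0, 1.6, 0]]
end [ 0.4209 -0.3872  0.0058] -62.5
```

View pics/w3.png

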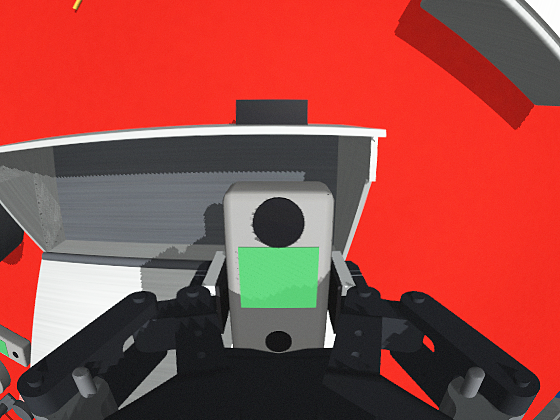

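The wrist view shows the detector held screen up over the right-hand end of the box. The back wall is at row ~130 and the side wall at column ~355.

carry_out:
  steps:
    - [0,0,0,0,0,3,0]
    - [0,0,0,0,0,3,0]
    - [0,0,0,0,0,2,0]
    - [0,0,0,0,0,2,0]
    - [0,0,0,0,0,1.5,0]
    - [0,0,0,0,0,1.5,0]
    - [0,0,0,0,0,1,0]
    - [0,0,0,0,0,0,0]

```text
time_s: 9.35
eef_pos: [0.4247, -0.3863, 0.0212]
ee_rot: [[0.472, -0.882, 0.003], [-0.882, -0.472, 0.001], [0.0, -0.003, -1.0]]
contact_force: [5.0, 4.3, -1.7]
gripper_width: 0.0433
gripper_force: 30.1
```

carry_out:
  steps:
    - [0,0,0,0,0,0.7,0]
    - [0,0,0,0,0,0.5,0]
    - [0,0,0,0,0,0.2,0]
    - [0,0,0,0,0,0,0]
    - [0,0,0,0,0,0,0]

```text
time_s: 9.77
eef_pos: [0.4282, -0.3854, 0.0094]
ee_rot: [[0.474, -0.88, 0.007], [-0.881, -0.474, 0.0], [0.003, -0.007, -1.0]]
contact_force: [13.7, 10.3, -2.9]
gripper_width: 0.0435
gripper_force: 30.5
```

The arm is pressing sideways on the box end wall because the linkage is wider than the fingers. I'll shift 19 mm inward.

carry_out:
  steps:
    - [0,0,0,0,-1,-0.3,0]
    - [0,0,0,0,-0.9,0,0]
    - [0,0,0,0,0,0,0]
    - [0,0,0,0,0,0.3,0]
    - [0,0,0,0,0,0,0]
    - [0,0,0,0,0,0,0]

```text
time_s: 10.27
eef_pos: [0.4388, -0.3795, 0.0069]
ee_rot: [[0.469, -0.883, 0.0], [-0.883, -0.469, -0.001], [0.001, -0.0, -1.0]]
contact_force: [1.4, -0.4, 1.0]
gripper_width: 0.0432
gripper_force: 30.2
```

carry_out:
  steps:
    - [0,0,0,0,0,0,0.6]
    - [0,0,0,0,0,0,0.6]
    - [0,0,0,0,0,0,0.6]
    - [0,0,0,0,0,-1,0.6]
    - [0,0,0,0,0,-2.4,0.6]
    - [0,0,0,0,0,-3,0.6]
    - [0,0,0,0,0,-3,0.6]
    - [0,0,0,0,0,-3,0.6]

```text
time_s: 10.93
eef_pos: [0.4386, -0.3788, 0.1328]
ee_rot: [[0.47, -0.883, -0.0], [-0.883, -0.47, 0.0], [-0.0, 0.0, -1.0]]
contact_force: [0.7, -0.1, 0.4]
gripper_width: 0.0513
gripper_force: 0.0
```

Run:
```python
from plan import *
save('scene','scene3')
from m2 import *
for fn in('scene3',):
    for c in((.595,.043),(.691,.023)): 
        q=grab(fn,c,.05,.015,.04); print('det',rect(q),np.median(q[:,2]).round(4))
    im=load(fn);P=pts(im); d=P[...,:2]-H; X=d@UX;Y=d@UY
    q=P[(im['range_z']>0)&(X>.01)&(X<.112)&(abs(Y)<.14)&(P[...,2]>.022)&(P[...,2]<.045)]; print('inbox',len(q),rect(q),np.median(q[:,2]),((q[:,:2].mean(0)-H)@UX,(q[:,:2].mean(0)-H)@UY))
s=slot(0)
plan([(.4384,-.3789,.20,-62.3,.75),(.595,.043,.21,23,.75),(.595,.043,.1,23,.75),(.595,.043,0,23,.75,2)],start=(.4384,-.3789,.131,-62.3))
print('--')
plan([(.595,.043,.21,23,0),(*s,.21,-62.3,0),(*s,.08,-62.3,0),(*s,.006,-62.3,0,1.6)],start=(.595,.043,.05,23))
```

```text
det ([595.0, 44.0], [90.0, 50.0], 18.1) 0.0258
det ([690.0, 23.0], [89.0, 44.0], 12.1) 0.026
inbox 370 ([437.0, -378.0], [88.0, 50.0], 118.6) 0.030826176178659848 (np.float64(0.059779715928369295), np.float64(-0.07255963932488452))
at [ 0.4384 -0.3789  0.131 ] psi -62.3 t 10.98 j [ 0.79  0.27 -0.18  1.75  0.05  1.12 -2.06] w 0.0513 F [ 2.  -1.6  4.7] 0.0
[[0, 0, -0.0, 0.0, 0.0, -3.4, 0.75], [0, 0, -0.0, 0.0, 0.0, -3.5, 0.75], [0, 0, -0.11, -2.3, -2.6, -0.1, 0.75], [0, 0, -0.12, -2.0, -2.8, -0.1, 0.75], [0, 0, -0.11, -1.7, -3.0, -0.0, 0.75], [0, 0, -0.12, -1.3, -3.2, -0.1, 0.75], [0, 0, -0.11, -0.9, -3.4, -0.1, 0.75], [0, 0, -0.12, -0.6, -3.4, -0.1, 0.75]]
[[0, 0, -0.11, -0.2, -3.4, -0.0, 0.75], [0, 0, -0.12, 0.3, -3.5, -0.1, 0.75], [0, 0, -0.11, 0.6, -3.4, -0.1, 0.75], [0, 0, -0.12, 1.0, -3.3, -0.1, 0.75], [0, 0, -0.11, 1.5, -3.2, -0.0, 0.75], [0, 0, -0.11, 1.7, -3.0, -0.1, 0.75], [0, 0, -0.12, 2.1, -2.7, -0.1, 0.75], [0, 0, 0.0, -0.0, -0.0, 2.7, 0.75]]
[[0, 0, 0.0, -0.0, -0.0, 2.8, 0.75], [0, 0, 0.0, -0.0, -0.0, 2.8, 0.75], [0, 0, 0.0, -0.0, -0.0, 2.7, 0.75], [0, 0, 0.0, -0.0, -0.0,
[... 570 characters left out ...]
0.0, 0], [0, 0, 0.11, -1.2, 2.8, 0.0, 0]]
[[0, 0, 0.12, -0.9, 2.9, 0.0, 0], [0, 0, 0.11, -0.5, 3.0, 0.0, 0], [0, 0, 0.12, -0.2, 3.1, 0.0, 0], [0, 0, 0.11, 0.2, 3.0, 0.0, 0], [0, 0, 0.12, 0.6, 3.0, 0.0, 0], [0, 0, 0.11, 0.8, 3.0, 0.0, 0], [0, 0, 0.12, 1.2, 2.8, 0.0, 0], [0, 0, 0.11, 1.5, 2.6, 0.0, 0]]
[[0, 0, 0.11, 1.8, 2.5, 0.0, 0], [0, 0, 0.12, 2.1, 2.2, 0.0, 0], [0, 0, -0.0, -0.0, 0.0, 3.2, 0], [0, 0, -0.0, -0.0, 0.0, 3.3, 0], [0, 0, -0.0, -0.0, 0.0, 3.2, 0], [0, 0, -0.0, -0.0, 0.0, 3.3, 0], [0, 0, -0.0, -0.0, 0.0, 1.5, 0], [0, 0, -0.0, -0.0, 0.0, 1.5, 0]]
[[0, 0, -0.0, -0.0, 0.0, 1.4, 0], [0, 0, -0.0, -0.0, 0.0, 1.5, 0], [0, 0, -0.0, -0.0, 0.0, 1.5, 0]]
end [ 0.5056 -0.3433  0.006 ] -62.4
```

carry_out:
  steps:
    - [0,0,0,0,0,-3.4,0.6]
    - [0,0,0,0,0,-3.5,0.75]
    - [0,0,-0.11,-2.3,-2.6,-0.1,0.75]
    - [0,0,-0.12,-2.0,-2.8,-0.1,0.75]
    - [0,0,-0.11,-1.7,-3.0,0,0.75]
    - [0,0,-0.12,-1.3,-3.2,-0.1,0.75]
    - [0,0,-0.11,-0.9,-3.4,-0.1,0.75]
    - [0,0,-0.12,-0.6,-3.4,-0.1,0.75]

```text
time_s: 11.65
eef_pos: [0.5105, -0.1822, 0.2055]
ee_rot: [[0.926, -0.377, 0.001], [-0.377, -0.926, -0.001], [0.001, 0.0, -1.0]]
contact_force: [2.0, -1.2, 0.3]
gripper_width: 0.064
gripper_force: 0.0
```

carry_out:
  steps:
    - [0,0,-0.11,-0.2,-3.4,0,0.75]
    - [0,0,-0.12,0.3,-3.5,-0.1,0.75]
    - [0,0,-0.11,0.6,-3.4,-0.1,0.75]
    - [0,0,-0.12,1.0,-3.3,-0.1,0.75]
    - [0,0,-0.11,1.5,-3.2,0,0.75]
    - [0,0,-0.11,1.7,-3.0,-0.1,0.75]
    - [0,0,-0.12,2.1,-2.7,-0.1,0.75]
    - [0,0,0,0,0,2.7,0.75]

```text
time_s: 12.32
eef_pos: [0.5974, 0.0525, 0.1882]
ee_rot: [[0.911, 0.411, 0.009], [0.411, -0.912, 0.004], [0.01, -0.0, -1.0]]
contact_force: [0.5, 1.2, 0.3]
gripper_width: 0.0644
gripper_force: 0.0
```

carry_out:
  steps:
    - [0,0,0,0,0,2.8,0.75]
    - [0,0,0,0,0,2.8,0.75]
    - [0,0,0,0,0,2.7,0.75]
    - [0,0,0,0,0,0,0.75]
    - [0,0,0,0,0,0,0.75]

```text
time_s: 12.73
eef_pos: [0.593, 0.0433, 0.0994]
ee_rot: [[0.918, 0.397, -0.002], [0.397, -0.918, -0.0], [-0.002, -0.001, -1.0]]
contact_force: [1.0, 0.5, 0.6]
gripper_width: 0.0637
gripper_force: 0.0
```

Run:
```python
from plan import *
from m2 import *
save('top','top4');save('scene','scene4')
plan([])
for fn in('top4','scene4'):
    im,P,hsv,l,st,ce,n=segs(fn)
    for i in range(1,n):
        q=P[(l==i)&(im['range_z']>0)]
        if st[i,4]>100 and len(q) and np.percentile(q[:,2],95)<.045 and .4<q[:,0].mean()<.8 and abs(q[:,1].mean())<.2: print(fn,rect(q),np.median(q[:,2]).round(3),np.median(hsv[l==i][:,1]))
```

```text
at [0.5949 0.0437 0.1018] psi 23.4 t 12.83 j [ 0.33  0.39 -0.59  1.73  0.24  1.1  -1.49] w 0.0641 F [0.3 0.6 1.1] 0.0
end [0.5949 0.0437 0.1018] 23.4
scene4 ([643.0, 36.0], [190.0, 79.0], 171.9) 0.026 46.0
scene4 ([602.0, -123.0], [63.0, 62.0], 173.8) 0.023 20.0
```

carry_out:
  steps:
    - [0,0,0,0,0,2,0.75]
    - [0,0,0,0,0,2,0.75]
    - [0,0,0,0,0,2,0.75]
    - [0,0,0,0,0,2,0.75]
    - [0,0,0,0,0,1,0.75]
    - [0,0,0,0,0,1,0.75]
    - [0,0,0,0,0,0,0.75]
    - [0,0,0,0,0,0,0.75]

```text
time_s: 13.5
eef_pos: [0.5944, 0.0437, 0.0007]
ee_rot: [[0.918, 0.397, 0.001], [0.397, -0.918, 0.0], [0.001, 0.0, -1.0]]
contact_force: [-0.0, 0.5, -0.2]
gripper_width: 0.0639
gripper_force: 0.0
```

carry_out:
  steps:
    - [0,0,0,0,0,0,0]
    - [0,0,0,0,0,0,0]
    - [0,0,0,0,0,0,0]
    - [0,0,0,0,0,0,0]
    - [0,0,0,0,0,0,0]
    - [0,0,0,0,0,-1,0]
    - [0,0,0,0,0,-2,0]
    - [0,0,0,0,0,-2,0]

```text
time_s: 14.17
eef_pos: [0.5931, 0.0436, 0.0504]
ee_rot: [[0.918, 0.397, -0.002], [0.397, -0.918, 0.0], [-0.001, -0.001, -1.0]]
contact_force: [0.9, -0.7, -0.5]
gripper_width: 0.0438
gripper_force: 26.1
```

carry_out:
  steps:
    - [0,0,0,0,0,-3.2,0]
    - [0,0,0,0,0,-3.2,0]
    - [0,0,0,0,0,-3.2,0]
    - [0,0,0,0,0,-3.2,0]
    - [0,0,0,0,0,-3.2,0]
    - [0,0,0.11,-1.8,2.5,0,0]
    - [0,0,0.12,-1.5,2.6,0,0]
    - [0,0,0.11,-1.2,2.8,0,0]

```text
time_s: 14.83
eef_pos: [0.5734, -0.0458, 0.2113]
ee_rot: [[0.998, 0.064, 0.002], [0.064, -0.998, -0.0], [0.002, 0.0, -1.0]]
contact_force: [-0.2, -0.8, -0.7]
gripper_width: 0.0432
gripper_force: 26.1
```

carry_out:
  steps:
    - [0,0,0.12,-0.9,2.9,0,0]
    - [0,0,0.11,-0.5,3.0,0,0]
    - [0,0,0.12,-0.2,3.1,0,0]
    - [0,0,0.11,0.2,3.0,0,0]
    - [0,0,0.12,0.6,3.0,0,0]
    - [0,0,0.11,0.8,3.0,0,0]
    - [0,0,0.12,1.2,2.8,0,0]
    - [0,0,0.11,1.5,2.6,0,0]

```text
time_s: 15.5
eef_pos: [0.5192, -0.2847, 0.2106]
ee_rot: [[0.654, -0.756, 0.0], [-0.756, -0.654, -0.0], [0.0, -0.0, -1.0]]
contact_force: [1.3, -0.8, -0.7]
gripper_width: 0.0434
gripper_force: 26.1
```

carry_out:
  steps:
    - [0,0,0.11,1.8,2.5,0,0]
    - [0,0,0.12,2.1,2.2,0,0]
    - [0,0,0,0,0,0,0]
    - [0,0,0,0,0,2,0]
    - [0,0,0,0,0,2,0]
    - [0,0,0,0,0,2,0]
    - [0,0,0,0,0,0,0]
    - [0,0,0,0,0,0,0]

```text
time_s: 16.17
eef_pos: [0.5065, -0.3426, 0.1496]
ee_rot: [[0.47, -0.883, -0.001], [-0.883, -0.47, 0.001], [-0.002, 0.001, -1.0]]
contact_force: [0.3, -1.2, -0.3]
gripper_width: 0.0436
gripper_force: 26.0
```

Run:
```python
from plan import *
s=slot(0)
plan([(*s,.02,-62.3,0,2.5),(*s,.006,-62.3,0,.7)])
```

```text
at [ 0.5065 -0.3426  0.1496] psi -62.0 t 16.17 j [ 0.7   0.32 -0.21  1.65  0.07  1.17 -2.19] w 0.0436 F [ 0.3 -1.2 -0.3] 26.0
[[0, 0, 0.0, -0.0, 0.0, 2.2, 0], [0, 0, 0.0, -0.0, 0.0, 2.1, 0], [0, 0, 0.0, -0.0, 0.1, 2.2, 0], [0, 0, 0.0, -0.0, -0.0, 2.1, 0], [0, 0, 0.01, -0.0, -0.0, 2.2, 0], [0, 0, -0.0, -0.0, 0.0, 2.2, 0], [0, 0, -0.0, -0.0, 0.0, 0.7, 0], [0, 0, -0.0, -0.0, 0.0, 0.7, 0]]
end [ 0.5056 -0.3431  0.0056] -62.5
```

carry_out:
  steps:
    - [0,0,0,0,0,2.5,0]
    - [0,0,0,0,0,2.5,0]
    - [0,0,0,0,0,2.5,0]
    - [0,0,0,0,0,2.0,0]
    - [0,0,0,0,0,2.0,0]
    - [0,0,0,0,0,1.5,0]
    - [0,0,0,0,0,0,0]

```text
time_s: 16.75
eef_pos: [0.5062, -0.3427, 0.0184]
ee_rot: [[0.47, -0.883, -0.002], [-0.883, -0.47, 0.002], [-0.002, 0.001, -1.0]]
contact_force: [-1.3, 0.8, -1.2]
gripper_width: 0.0432
gripper_force: 26.0
```

carry_out:
  steps:
    - [0,0,0,0,0,0.7,0]
    - [0,0,0,0,0,0.5,0]
    - [0,0,0,0,0,0.2,0]
    - [0,0,0,0,0,0,0]
    - [0,0,0,0,0,0,0]

```text
time_s: 17.17
eef_pos: [0.5074, -0.3435, 0.0065]
ee_rot: [[0.47, -0.883, 0.001], [-0.883, -0.47, -0.001], [0.001, -0.0, -1.0]]
contact_force: [-0.1, 0.5, -1.7]
gripper_width: 0.0436
gripper_force: 26.1
```

carry_out:
  steps:
    - [0,0,0,0,0,0,0.6]
    - [0,0,0,0,0,0,0.6]
    - [0,0,0,0,0,0,0.6]
    - [0,0,0,0,0,-1,0.6]
    - [0,0,0,0,0,-2.4,0.6]
    - [0,0,0,0,0,-3,0.6]
    - [0,0,0,0,0,-3,0.6]
    - [0,0,0,0,0,-3,0.6]

```text
time_s: 17.83
eef_pos: [0.5069, -0.3432, 0.132]
ee_rot: [[0.47, -0.883, 0.0], [-0.883, -0.47, -0.0], [0.0, -0.0, -1.0]]
contact_force: [0.8, -0.3, -0.3]
gripper_width: 0.0511
gripper_force: 0.0
```

Run:
```python
from plan import *
save('scene','scene5')
from m2 import *
for fn in('scene5',):
    q=grab(fn,(.691,.023),.1,.015,.04); print('det',rect(q),np.median(q[:,2]).round(4))
    im=load(fn);P=pts(im); d=P[...,:2]-H; X=d@UX;Y=d@UY
    for y in(-.076,0):
        q=P[(im['range_z']>0)&(X>.01)&(X<.112)&(abs(Y-y)<.03)&(P[...,2]>.022)&(P[...,2]<.045)]; print('inbox',len(q),rect(q),np.percentile(q[:,2],[5,50,95]).round(4),((q[:,:2].mean(0)-H)@UX,(q[:,:2].mean(0)-H)@UY))
s=slot(.076); c=(.690,.023)
plan([(.5056,-.3433,.20,-62.3,.75),(*c,.21,12,.75),(*c,.1,12,.75),(*c,0,12,.75,2)],start=(.5056,-.3433,.131,-62.3))
print('--')
plan([(*c,.21,12,0),(*s,.21,-62.3,0)],start=(*c,.05,12))
```

```text
det ([692.0, 56.0], [124.0, 91.0], 88.4) 0.0256
inbox 320 ([437.0, -378.0], [88.0, 48.0], 118.9) [0.0244 0.0311 0.0341] (np.float64(0.058197689522627064), np.float64(-0.07055149529375933))
inbox 409 ([507.0, -345.0], [87.0, 49.0], 118.3) [0.0241 0.0312 0.0338] (np.float64(0.062468225942354134), np.float64(0.004580097860287574))
at [ 0.5056 -0.3433  0.131 ] psi -62.3 t 17.88 j [ 0.7   0.33 -0.21  1.67  0.08  1.14 -2.19] w 0.0513 F [ 2.5 -0.6  6. ] 0.0
[[0, 0, -0.0, 0.0, 0.0, -3.4, 0.75], [0, 0, -0.0, 0.0, 0.0, -3.5, 0.75], [0, 0, -0.11, -2.0, -2.8, -0.1, 0.75], [0, 0, -0.11, -1.7, -3.0, -0.1, 0.75], [0, 0, -0.1, -1.3, -3.1, -0.1, 0.75], [0, 0, -0.11, -1.0, -3.3, -0.0, 0.75], [0, 0, -0.11, -0.7, -3.3, -0.1, 0.75], [0, 0, -0.11, -0.2, -3.4, -0.1, 0.75]]
[[0, 0, -0.11, 0.1, -3.4, -0.1, 0.75], [0, 0, -0.1, 0.4, -3.4, -0.1, 0.75], [0, 0, -0.11, 0.9, -3.3, -0.0, 0.75], [0, 0, -0.11, 1.1, -3.3, -0.1, 0.75], [0, 0, -0.11, 1.5, -3.0, -0.1, 0.75], [0, 0, -0.11, 1.9, -2.9, -0.1, 0.75], [0, 0, 0.0, -0.0, -0.0, 2.7, 0.75], [0, 0, 0.0, -0.0, -0.0, 2.8, 0.75]]
[[0, 0, 0.0, -0.0, -0.0, 2.8, 0.75], [0
[... 262 characters left out ...]
0.023  0.    ] 12.2
--
at [0.69  0.023 0.05 ] psi 12.0 t 17.88 j [ 0.7   0.33 -0.21  1.67  0.08  1.14 -2.19] w 0.0513 F [ 2.5 -0.6  6. ] 0.0
[[0, 0, -0.0, 0.0, 0.0, -3.2, 0], [0, 0, -0.0, 0.0, 0.0, -3.2, 0], [0, 0, -0.0, 0.0, 0.0, -3.2, 0], [0, 0, -0.0, 0.0, 0.0, -3.2, 0], [0, 0, -0.0, 0.0, 0.0, -3.2, 0], [0, 0, 0.12, -1.7, 2.7, 0.0, 0], [0, 0, 0.12, -1.3, 2.9, 0.0, 0], [0, 0, 0.11, -1.0, 3.1, 0.0, 0]]
[[0, 0, 0.12, -0.6, 3.1, 0.0, 0], [0, 0, 0.12, -0.3, 3.2, 0.0, 0], [0, 0, 0.12, 0.2, 3.1, 0.0, 0], [0, 0, 0.12, 0.5, 3.2, 0.0, 0], [0, 0, 0.11, 0.8, 3.1, 0.0, 0], [0, 0, 0.12, 1.3, 2.9, 0.0, 0], [0, 0, 0.12, 1.5, 2.8, 0.0, 0], [0, 0, 0.12, 1.9, 2.6, 0.0, 0]]
end [ 0.5726 -0.3079  0.21  ] -62.5
```

Run:
```python
from m2 import *
im,P,hsv,l,st,ce,n=segs('scene5')
for i in range(1,n):
    q=P[(l==i)&(im['range_z']>0)]
    if st[i,4]>100 and len(q) and np.percentile(q[:,2],95)<.07 and .4<q[:,0].mean()<.8 and abs(q[:,1].mean())<.2: print(ce[i].round(),rect(q),np.median(q[:,2]).round(3),np.median(hsv[l==i][:,1]))
```

```text
[235. 265.] ([602.0, -123.0], [64.0, 63.0], 36.3) 0.023 21.0
[333. 281.] ([639.0, 137.0], [45.0, 44.0], 50.3) 0.054 47.0
[198. 294.] ([713.0, -192.0], [81.0, 75.0], 12.1) 0.041 65.0
[287. 299.] ([690.0, 23.0], [90.0, 43.0], 12.0) 0.026 41.0
```

C has not moved: (0.690, 0.023), 12°.

carry_out:
  steps:
    - [0,0,0,0,0,-3.4,0.6]
    - [0,0,0,0,0,-3.5,0.75]
    - [0,0,-0.11,-2.0,-2.8,-0.1,0.75]
    - [0,0,-0.11,-1.7,-3.0,-0.1,0.75]
    - [0,0,-0.1,-1.3,-3.1,-0.1,0.75]
    - [0,0,-0.11,-1.0,-3.3,0,0.75]
    - [0,0,-0.11,-0.7,-3.3,-0.1,0.75]
    - [0,0,-0.11,-0.2,-3.4,-0.1,0.75]

```text
time_s: 18.55
eef_pos: [0.5988, -0.1585, 0.2047]
ee_rot: [[0.91, -0.414, 0.001], [-0.414, -0.91, -0.0], [0.001, 0.0, -1.0]]
contact_force: [0.9, -1.0, 0.3]
gripper_width: 0.0643
gripper_force: 0.0
```

carry_out:
  steps:
    - [0,0,-0.11,0.1,-3.4,-0.1,0.75]
    - [0,0,-0.1,0.4,-3.4,-0.1,0.75]
    - [0,0,-0.11,0.9,-3.3,0,0.75]
    - [0,0,-0.11,1.1,-3.3,-0.1,0.75]
    - [0,0,-0.11,1.5,-3.0,-0.1,0.75]
    - [0,0,-0.11,1.9,-2.9,-0.1,0.75]
    - [0,0,0,0,0,2.7,0.75]
    - [0,0,0,0,0,2.8,0.75]

```text
time_s: 19.22
eef_pos: [0.6913, 0.028, 0.1556]
ee_rot: [[0.975, 0.221, 0.005], [0.221, -0.975, 0.002], [0.005, -0.001, -1.0]]
contact_force: [0.3, -1.2, -1.1]
gripper_width: 0.064
gripper_force: 0.0
```

carry_out:
  steps:
    - [0,0,0,0,0,2.8,0.75]
    - [0,0,0,0,0,2.7,0.75]
    - [0,0,0,0,0,0,0.75]
    - [0,0,0,0,0,0,0.75]
    - [0,0,0,0,0,0,0.75]

```text
time_s: 19.63
eef_pos: [0.6905, 0.0241, 0.1009]
ee_rot: [[0.976, 0.216, 0.002], [0.216, -0.976, 0.0], [0.002, 0.0, -1.0]]
contact_force: [0.5, 0.8, 0.9]
gripper_width: 0.0642
gripper_force: 0.0
```

Run:
```python
from plan import *
save('wrist','w5'); plan([(.690,.023,0,12,.75,1.7)])
```

```text
at [0.6909 0.0242 0.1014] psi 12.5 t 19.68 j [ 0.28  0.56 -0.54  1.48  0.3   1.18 -1.65] w 0.0641 F [ 0.4 -0.5 -0. ] 0.0
[[0, 0, 0.0, -0.0, 0.0, 1.7, 0.75], [0, 0, 0.0, -0.0, 0.0, 1.7, 0.75], [0, 0, 0.0, -0.1, 0.0, 1.7, 0.75], [0, 0, 0.01, 0.0, 0.1, 1.7, 0.75], [0, 0, -0.0, 0.0, -0.0, 1.7, 0.75], [0, 0, -0.0, -0.0, -0.0, 1.6, 0.75]]
end [6.901e-01 2.300e-02 4.000e-04] 11.9
```

View pics/w5.png

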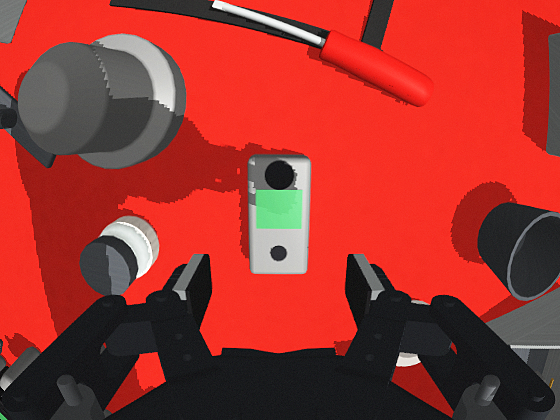

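The wrist view shows detector C centred between the pads (column 280, rows 157–273), with the jar clear at (120,255).

carry_out:
  steps:
    - [0,0,0,0,0,2,0.75]
    - [0,0,0,0,0,2,0.75]
    - [0,0,0,-0.1,0,2,0.75]
    - [0,0,0,0,0.1,2,0.75]
    - [0,0,0,0,0,1,0.75]
    - [0,0,0,0,0,1,0.75]
    - [0,0,0,0,0,0,0.75]
    - [0,0,0,0,0,0,0.75]

```text
time_s: 20.35
eef_pos: [0.6894, 0.023, -0.0003]
ee_rot: [[0.976, 0.216, 0.001], [0.216, -0.976, 0.0], [0.001, 0.0, -1.0]]
contact_force: [0.3, -0.8, -0.5]
gripper_width: 0.0641
gripper_force: 0.0
```

carry_out:
  steps:
    - [0,0,0,0,0,0,0]
    - [0,0,0,0,0,0,0]
    - [0,0,0,0,0,0,0]
    - [0,0,0,0,0,0,0]
    - [0,0,0,0,0,0,0]
    - [0,0,0,0,0,-1,0]
    - [0,0,0,0,0,-2,0]
    - [0,0,0,0,0,-2,0]

```text
time_s: 21.02
eef_pos: [0.688, 0.0227, 0.049]
ee_rot: [[0.976, 0.216, -0.002], [0.216, -0.976, -0.0], [-0.002, -0.0, -1.0]]
contact_force: [0.8, 0.1, -1.3]
gripper_width: 0.0436
gripper_force: 26.5
```

carry_out:
  steps:
    - [0,0,0,0,0,-3.2,0]
    - [0,0,0,0,0,-3.2,0]
    - [0,0,0,0,0,-3.2,0]
    - [0,0,0,0,0,-3.2,0]
    - [0,0,0,0,0,-3.2,0]
    - [0,0,0.12,-1.7,2.7,0,0]
    - [0,0,0.12,-1.3,2.9,0,0]
    - [0,0,0.11,-1.0,3.1,0,0]

```text
time_s: 21.68
eef_pos: [0.6569, -0.0683, 0.2101]
ee_rot: [[0.991, -0.136, 0.001], [-0.136, -0.991, 0.0], [0.001, -0.0, -1.0]]
contact_force: [0.5, 0.0, -1.9]
gripper_width: 0.0434
gripper_force: 26.5
```

carry_out:
  steps:
    - [0,0,0.12,-0.6,3.1,0,0]
    - [0,0,0.12,-0.3,3.2,0,0]
    - [0,0,0.12,0.2,3.1,0,0]
    - [0,0,0.12,0.5,3.2,0,0]
    - [0,0,0.11,0.8,3.1,0,0]
    - [0,0,0.12,1.3,2.9,0,0]
    - [0,0,0.12,1.5,2.8,0,0]
    - [0,0,0.12,1.9,2.6,0,0]

```text
time_s: 22.35
eef_pos: [0.5734, -0.3101, 0.2095]
ee_rot: [[0.465, -0.885, 0.0], [-0.885, -0.465, 0.0], [0.0, -0.0, -1.0]]
contact_force: [0.0, -0.3, -0.4]
gripper_width: 0.0436
gripper_force: 26.5
```

carry_out:
  steps:
    - [0,0,0,0,0,0,0]
    - [0,0,0,0,0,0,0]
    - [0,0,0,0,0,0,0]
    - [0,0,0,0,0,0,0]

```text
time_s: 22.68
eef_pos: [0.5749, -0.3074, 0.209]
ee_rot: [[0.472, -0.882, 0.0], [-0.882, -0.472, 0.001], [-0.0, -0.001, -1.0]]
contact_force: [0.7, 1.1, -1.2]
gripper_width: 0.0434
gripper_force: 26.6
```

Run:
```python
from plan import *
s=slot(.076)
plan([(*s,.02,-62.3,0,2.5),(*s,.006,-62.3,0,.7)])
```

```text
at [ 0.5749 -0.3074  0.209 ] psi -61.8 t 22.68 j [ 0.61  0.36 -0.24  1.48  0.09  1.31 -2.29] w 0.0434 F [ 0.7  1.1 -1.2] 26.6
[[0, 0, 0.0, -0.0, 0.0, 2.4, 0], [0, 0, 0.0, -0.0, 0.1, 2.3, 0], [0, 0, 0.0, -0.0, -0.0, 2.4, 0], [0, 0, 0.0, -0.0, 0.0, 2.4, 0], [0, 0, 0.01, -0.0, 0.0, 2.3, 0], [0, 0, -0.0, -0.1, 0.1, 2.4, 0], [0, 0, -0.0, 0.0, -0.0, 2.3, 0], [0, 0, -0.0, 0.0, 0.0, 2.4, 0]]
[[0, 0, -0.0, 0.0, 0.0, 0.5, 0], [0, 0, -0.0, 0.0, 0.0, 0.4, 0], [0, 0, -0.0, 0.0, 0.0, 0.5, 0]]
end [ 0.5727 -0.3075  0.006 ] -62.4
```

carry_out:
  steps:
    - [0,0,0.01,0,0.1,2.5,0]
    - [0,0,0,0,0.1,2.5,0]
    - [0,0,0,0,0,2.5,0]
    - [0,0,0,0,0,2.5,0]
    - [0,0,0,0,0,2.5,0]
    - [0,0,0,0,0,2.5,0]
    - [0,0,0,0,0,2,0]
    - [0,0,0,0,0,1.5,0]

```text
time_s: 23.35
eef_pos: [0.5723, -0.3079, 0.0217]
ee_rot: [[0.463, -0.886, -0.002], [-0.886, -0.463, 0.002], [-0.002, 0.001, -1.0]]
contact_force: [-0.7, -0.2, -2.0]
gripper_width: 0.0431
gripper_force: 26.6
```

carry_out:
  steps:
    - [0,0,0,0,0,0,0]
    - [0,0,0,0,0,0.7,0]
    - [0,0,0,0,0,0.5,0]
    - [0,0,0,0,0,0.5,0]
    - [0,0,0,0,0,0.1,0]
    - [0,0,0,0,0,0,0]
    - [0,0,0,0,0,0,0]

```text
time_s: 23.93
eef_pos: [0.5728, -0.3102, 0.0062]
ee_rot: [[0.461, -0.888, 0.001], [-0.888, -0.461, -0.0], [0.001, -0.0, -1.0]]
contact_force: [-0.7, 1.3, -1.4]
gripper_width: 0.0432
gripper_force: 26.5
```

carry_out:
  steps:
    - [0,0,0,0,0,0,0.6]
    - [0,0,0,0,0,0,0.6]
    - [0,0,0,0,0,0,0.6]
    - [0,0,0,0,0,-1,0.6]
    - [0,0,0,0,0,-2.4,0.6]
    - [0,0,0,0,0,-3,0.6]
    - [0,0,0,0,0,-3,0.6]
    - [0,0,0,0,0,-3,0.6]

```text
time_s: 24.6
eef_pos: [0.5724, -0.31, 0.1321]
ee_rot: [[0.461, -0.888, 0.0], [-0.888, -0.461, -0.0], [0.0, -0.0, -1.0]]
contact_force: [0.2, 0.1, 0.1]
gripper_width: 0.0511
gripper_force: 0.0
```

Run:
```python
from plan import *
save('scene','scene6');save('top','top6')
from m2 import *
for fn in('scene6','top6'):
    im=load(fn);P=pts(im); d=P[...,:2]-H; X=d@UX;Y=d@UY
    for y in(-.074,0,.076):
        q=P[(im['range_z']>0)&(X>.01)&(X<.112)&(abs(Y-y)<.03)&(P[...,2]>.022)&(P[...,2]<.045)]
        if len(q):print('inbox',len(q),rect(q),np.percentile(q[:,2],[5,50,95]).round(4),((q[:,:2].mean(0)-H)@UX,(q[:,:2].mean(0)-H)@UY))
    q=P[(im['range_z']>0)&(abs(X+.137)<.04)&(abs(Y)<.06)&(P[...,2]>.15)&(P[...,2]<.2)]; print('flapbar',len(q),line(q) if len(q)>5 else 0)
plan([(.573,-.309,.225,-62.3,.4),(.412,-.165,.225,27.7,.35),(.412,-.165,.151,27.7,.35,2)])
```

```text
inbox 199 ([436.0, -379.0], [88.0, 49.0], 116.9) [0.0249 0.0309 0.0338] (np.float64(0.047679459076940586), np.float64(-0.07228133263493489))
inbox 336 ([507.0, -345.0], [87.0, 48.0], 118.9) [0.0241 0.0308 0.0336] (np.float64(0.061384066564888665), np.float64(0.006535373474457947))
inbox 419 ([573.0, -311.0], [88.0, 47.0], 118.0) [0.0253 0.031  0.0338] (np.float64(0.060245931926124936), np.float64(0.07618086188339605))
flapbar 111 ('ends', array([ 0.361, -0.192]), array([ 0.465, -0.138]), 'ang', np.float32(27.7), 'z', array([0.165, 0.167]))
inbox 39 ([496.0, -305.0], [47.0, 18.0], 163.3) [0.0246 0.0287 0.0365] (np.float64(0.02847883990502098), np.float64(0.013084956726906934))
inbox 261 ([572.0, -306.0], [96.0, 44.0], 117.0) [0.0244 0.0301 0.0362] (np.float64(0.05881424276134723), np.float64(0.07664527283196612))
flapbar 118 ('ends', array([ 0.362, -0.193]), array([ 0.465, -0.139]), 'ang', np.float32(27.8), 'z', array([0.164, 0.169]))
at [ 0.5755 -0.3114  0.1368] psi -62.6 t 24.7 j [ 0.61  0.41 -0.23  1.57  0.1   1.17 -2.31] w 0.0513 F [ 0.8 -0.5  0.3] 0.0
[[0, 0, -0.0, -0.1, 0.0, -2.9, 0.4], [0, 0, -0.0, -0.1, 0.1, -3.0, 0.4], [0, 0, -0.0, -0.1, 0.0, -2.9, 0.4], [0, 0, -0.11, -1.4, 0.5, -0.0, 0.35], [0, 0, -0.12, -1.5, 0.4, -0.0, 0.35], [0, 0, -0.11, -1.6, 0.2, -0.0, 0.35], [0, 0, -0.11, -1.5, 0.1, -0.0, 0.35], [0, 0, -0.11, -1.6, -0.2, -0.0, 0.35]]
[[0, 0, -0.12, -1.5, -0.3, -0.0, 0.35], [0, 0, -0.11, -1.5, -0.5, -0.0, 0.35], [0, 0, -0.11, -1.4, -0.6, -0.0, 0.35], [0, 0, -0.11, -1.3, -0.8, -0.0, 0.35], [0, 0, -0.12, -1.2, -0.9, -0.0, 0.35], [0, 0, -0.11, -1.1, -1.1, -0.0, 0.35], [0, 0, -0.11, -1.0, -1.2, -0.0, 0.35], [0, 0, -0.11, -0.9, -1.3, -0.0, 0.35]]
[[0, 0, -0.12, -0.7, -1.3, -0.0, 0.35], [0, 0, 0.0, 0.0, -0.0, 1.8, 0.35], [0, 0, 0.0, 0.0, -0.0, 1.9, 0.35], [0, 0, 0.0, 0.0, -0.0, 1.8, 0.35], [0, 0, 0.0, 0.0, -0.0, 1.9, 0.35]]
end [ 0.412  -0.1654  0.1508] 28.0
```

All three detectors lie on the box floor (tops at 31 mm, which matches a 5 mm floor plus 26 mm). Now the flap.

carry_out:
  steps:
    - [0,0,0,-0.1,0,-2.9,0.4]
    - [0,0,0,-0.1,0.1,-3.0,0.4]
    - [0,0,0,0,0,-2.9,0.4]
    - [0,0,-0.11,-1.4,0.5,0,0.35]
    - [0,0,-0.12,-1.5,0.4,0,0.35]
    - [0,0,-0.11,-1.6,0.2,0,0.35]
    - [0,0,-0.11,-1.5,0.1,0,0.35]
    - [0,0,-0.11,-1.6,-0.2,0,0.35]

```text
time_s: 25.37
eef_pos: [0.5121, -0.2565, 0.218]
ee_rot: [[0.864, -0.503, 0.0], [-0.503, -0.864, -0.0], [0.0, 0.0, -1.0]]
contact_force: [0.5, -0.0, 0.3]
gripper_width: 0.0299
gripper_force: 0.0
```

carry_out:
  steps:
    - [0,0,-0.12,-1.5,-0.3,0,0.35]
    - [0,0,-0.11,-1.5,-0.5,0,0.35]
    - [0,0,-0.11,-1.4,-0.6,0,0.35]
    - [0,0,-0.11,-1.3,-0.8,0,0.35]
    - [0,0,-0.12,-1.2,-0.9,0,0.35]
    - [0,0,-0.11,-1.1,-1.1,0,0.35]
    - [0,0,-0.11,-1.0,-1.2,0,0.35]
    - [0,0,-0.11,-0.9,-1.3,0,0.35]

```text
time_s: 26.03
eef_pos: [0.42, -0.174, 0.218]
ee_rot: [[0.931, 0.365, 0.0], [0.365, -0.931, -0.0], [0.0, 0.0, -1.0]]
contact_force: [0.3, 0.8, -0.4]
gripper_width: 0.0298
gripper_force: 0.0
```

carry_out:
  steps:
    - [0,0,-0.12,-0.7,-1.3,0,0.35]
    - [0,0,0,0,0,0,0.35]
    - [0,0,0,0,0,0,0.35]
    - [0,0,0,0,0,0,0.35]

```text
time_s: 26.37
eef_pos: [0.4099, -0.1655, 0.2181]
ee_rot: [[0.885, 0.466, 0.001], [0.466, -0.885, -0.001], [0.0, 0.001, -1.0]]
contact_force: [-0.1, -0.2, 0.8]
gripper_width: 0.03
gripper_force: 0.0
```

Run:
```python
from plan import *
plan([(.412,-.165,.151,27.7,.35,2)])
g=[]
for f in [*np.arange(132,60,-6),*np.arange(60,36,-4),36,35]:
    b=bar(f); g.append((b[0],b[1],b[2]-.014,27.7,0))
plan(g,start=(.412,-.165,.151,27.7))
```

```text
at [ 0.4099 -0.1655  0.2181] psi 27.8 t 26.37 j [ 0.72 -0.07 -0.41  1.94 -0.03  1.26 -0.77] w 0.03 F [-0.1 -0.2  0.8] 0.0
[[0, 0, 0.0, 0.1, 0.0, 1.7, 0.35], [0, 0, 0.0, 0.0, 0.0, 1.7, 0.35], [0, 0, 0.0, 0.1, 0.0, 1.6, 0.35], [0, 0, 0.0, 0.0, 0.1, 1.7, 0.35]]
end [ 0.4121 -0.1654  0.1511] 27.8
at [ 0.412 -0.165  0.151] psi 27.7 t 26.37 j [ 0.72 -0.07 -0.41  1.94 -0.03  1.26 -0.77] w 0.03 F [-0.1 -0.2  0.8] 0.0
[[0, 0, -0.0, -0.0, 1.7, -1.7, 0], [0, 0, -0.0, -0.0, 1.5, -1.3, 0], [0, 0, -0.0, -0.0, 1.7, -1.0, 0], [0, 0, -0.0, -0.0, 1.7, -0.9, 0], [0, 0, -0.0, -0.0, 1.8, -0.7, 0], [0, 0, -0.0, -0.0, 1.9, -0.5, 0], [0, 0, -0.0, -0.0, 1.9, -0.3, 0], [0, 0, -0.0, -0.0, 1.9, -0.1, 0]]
[[0, 0, -0.0, -0.0, 1.9, 0.1, 0], [0, 0, -0.0, -0.0, 2.0, 0.3, 0], [0, 0, -0.0, -0.0, 1.8, 0.5, 0], [0, 0, -0.0, -0.0, 1.8, 0.7, 0], [0, 0, -0.0, -0.0, 1.8, 0.9, 0], [0, 0, -0.0, -0.0, 1.1, 0.7, 0], [0, 0, -0.0, -0.0, 1.0, 0.7, 0], [0, 0, -0.0, -0.0, 1.0, 0.9, 0]]
[[0, 0, -0.0, -0.0, 0.9, 0.8, 0], [0, 0, -0.0, -0.0, 0.9, 1.0, 0], [0, 0, -0.0, -0.0, 0.8, 1.0, 0], [0, 0, -0.0, -0.0, 0.2, 0.3, 0]]
end [ 0.5482 -0.4244  0.137 ] 27.7
```

carry_out:
  steps:
    - [0,0,0,0.1,0,1.7,0.35]
    - [0,0,0,0,0,1.7,0.35]
    - [0,0,0,0.1,0,1.6,0.35]
    - [0,0,0,0,0,1.7,0.35]
    - [0,0,0,0,0,0,0.35]
    - [0,0,0,0,0,0,0]
    - [0,0,0,0,0,0,0]
    - [0,0,0,0,0,0,0]
  force: 40

```text
time_s: 27.03
eef_pos: [0.4119, -0.1646, 0.1515]
ee_rot: [[0.884, 0.468, 0.001], [0.468, -0.884, -0.001], [0.001, 0.001, -1.0]]
contact_force: [1.7, -2.0, -3.3]
gripper_width: 0.008
gripper_force: 39.0
```

carry_out:
  steps:
    - [0,0,0,0,0,0,0]
    - [0,0,0,0,0.8,-0.9,0]
    - [0,0,0,0,0.9,-0.8,0]
    - [0,0,0,0,1.5,-1.3,0]
    - [0,0,0,0,1.7,-1.0,0]
    - [0,0,0,0,1.7,-0.9,0]

```text
time_s: 27.53
eef_pos: [0.442, -0.2216, 0.2028]
ee_rot: [[0.883, 0.47, -0.002], [0.47, -0.883, 0.002], [-0.001, -0.002, -1.0]]
contact_force: [-6.0, 9.0, 12.8]
gripper_width: 0.0086
gripper_force: 41.6
```

carry_out:
  steps:
    - [0,0,0,0,1.8,-0.6,0]
    - [0,0,0,0,1.9,-0.5,0]
    - [0,0,0,0,1.9,-0.3,0]
    - [0,0,0,0,1.9,-0.1,0]
    - [0,0,0,0,1.9,0.1,0]
    - [0,0,0,0,2.0,0.3,0]
    - [0,0,0,0,1.8,0.5,0]
    - [0,0,0,0,1.8,0.7,0]

```text
time_s: 28.2
eef_pos: [0.5138, -0.3574, 0.202]
ee_rot: [[0.884, 0.468, 0.003], [0.468, -0.884, -0.003], [0.001, 0.004, -1.0]]
contact_force: [-0.2, 3.0, -0.6]
gripper_width: 0.0083
gripper_force: 44.2
```

carry_out:
  steps:
    - [0,0,0,0,1.7,0.9,0]
    - [0,0,0,0,1.1,0.7,0]
    - [0,0,0,0,1.0,0.7,0]
    - [0,0,0,0,1.0,0.9,0]
    - [0,0,0,0,0.9,0.8,0]
    - [0,0,0,0,0.9,1.0,0]
    - [0,0,0,0,0,0,0]

```text
time_s: 28.78
eef_pos: [0.5452, -0.417, 0.1497]
ee_rot: [[0.884, 0.467, 0.004], [0.467, -0.884, -0.004], [0.002, 0.005, -1.0]]
contact_force: [6.0, -5.8, 2.4]
gripper_width: 0.0081
gripper_force: 46.9
```

Run:
```python
from plan import *
g=[]
for f in [38,36,35,34]:
    b=bar(f); g.append((b[0],b[1],b[2]-.014,27.7,0)); print(np.round(g[-1],4))
plan(g)
```

```text
[ 0.5453 -0.4191  0.1449 27.7     0.    ]
[ 0.5471 -0.4225  0.1397 27.7     0.    ]
[ 0.5479 -0.4242  0.1371 27.7     0.    ]
[ 0.5488 -0.4258  0.1345 27.7     0.    ]
at [ 0.5452 -0.417   0.1497] psi 27.8 t 28.78 j [ 0.79  0.47 -0.28  1.46  0.14  1.23 -0.59] w 0.0081 F [ 6.  -5.8  2.4] 46.9
[[0, 0, 0.0, -0.1, 0.2, 0.5, 0], [0, 0, 0.0, 0.0, 0.4, 0.5, 0], [0, 0, 0.0, 0.0, 0.2, 0.3, 0], [0, 0, 0.0, 0.0, 0.1, 0.2, 0]]
end [ 0.5485 -0.4254  0.1347] 27.8
```

carry_out:
  steps:
    - [0,0,0,0,0.3,0.5,0]
    - [0,0,0,0,0.3,0.5,0]
    - [0,0,0,0,0.2,0.3,0]
    - [0,0,0,0,0.1,0.2,0]
    - [0,0,0,0,0,0,0]
    - [0,0,0,0,0,0,0]

```text
time_s: 29.28
eef_pos: [0.5493, -0.4248, 0.1382]
ee_rot: [[0.884, 0.467, 0.005], [0.467, -0.884, -0.006], [0.002, 0.008, -1.0]]
contact_force: [2.1, -4.4, 12.2]
gripper_width: 0.008
gripper_force: 48.3
```

carry_out:
  steps:
    - [0,0,0,0,0.1,0.3,0]
    - [0,0,0,0,0,0,0]
    - [0,0,0,0,0,0,0]

```text
time_s: 29.53
eef_pos: [0.5494, -0.4249, 0.138]
ee_rot: [[0.884, 0.467, 0.005], [0.467, -0.884, -0.006], [0.002, 0.007, -1.0]]
contact_force: [-8.6, 4.4, 31.7]
gripper_width: 0.0086
gripper_force: 50.2
```

carry_out:
  steps:
    - [0,0,0,0,0,-0.4,0]
    - [0,0,0,0,0,0,0.35]
    - [0,0,0,0,0,0,0.35]
    - [0,0,0,0,0,-2,0.35]
    - [0,0,0,0,0,-3,0.35]
    - [0,0,0,0,0,-3,0.35]
    - [0,0,0,0,0,-2,0.45]
    - [0,0,0,0,0,0,0.45]

```text
time_s: 30.2
eef_pos: [0.5496, -0.4231, 0.2398]
ee_rot: [[0.883, 0.469, 0.005], [0.469, -0.883, -0.004], [0.003, 0.006, -1.0]]
contact_force: [0.3, 0.6, 0.5]
gripper_width: 0.0383
gripper_force: 0.0
```

Run:
```python
from m2 import *
from plan import *
plan([])
for n in('top','scene'):
    fn=n+'7';im=save(n,fn);P=pts(im); d=P[...,:2]-H; X=d@UX;Y=d@UY
    ok=(im['range_z']>0)&(X>.02)&(X<.11)&(abs(Y)<.13)&(P[...,2]>.04)&(P[...,2]<.16)
    k,b=np.polyfit(X[ok],P[...,2][ok],1); r=abs(P[...,2]-k*X-b)<.01; k,b=np.polyfit(X[ok&r],P[...,2][ok&r],1)
    print(fn,ok.sum(),(ok&r).sum(),'slope deg',np.degrees(np.arctan(k)),'b',b)
    ok=(im['range_z']>0)&(X>.11)&(X<.18)&(abs(Y)<.06)&(P[...,2]>.145)&(P[...,2]<.19)
    if ok.sum()>5: print('bar X,z',np.median(X[ok]),np.percentile(P[...,2][ok],[50,90]))
    for c in((.456,.139),(.395,.241),(.341,.322)):
        q=grab(fn,c,.055,.138,.165); print('crown',rect(q) if len(q) else 0,len(q))
```

```text
at [ 0.5496 -0.4231  0.2398] psi 27.9 t 30.2 j [ 0.79  0.43 -0.28  1.32  0.12  1.4  -0.57] w 0.0383 F [0.3 0.6 0.5] 0.0
end [ 0.5496 -0.4231  0.2398] 27.9
top7 2314 2283 slope deg 36.2899219908116 b 0.043578138059354794
bar X,z 0.15201807087694594 [0.15783965 0.16171086]
crown ([456.0, 137.0], [70.0, 24.0], 57.5) 156
crown ([396.0, 240.0], [71.0, 24.0], 54.4) 157
crown ([340.0, 320.0], [73.0, 24.0], 55.9) 166
scene7 2427 2427 slope deg 36.18982395105086 b 0.04617758711021648
bar X,z 0.1509461381726408 [0.15877094 0.1610017 ]
crown ([456.0, 138.0], [68.0, 27.0], 57.9) 217
crown ([396.0, 242.0], [69.0, 29.0], 50.8) 207
crown ([341.0, 323.0], [69.0, 27.0], 54.8) 195
```

The flap slope measures 36.2°, so it is shut. Next, the ear defenders.

Run:
```python
from plan import *
from m2 import *
# ear yaw/centre from cups (z<.08) top faces
for fn in('top7','scene7'):
  for c,a in(((.456,.138),58),((.396,.241),54),((.341,.322),55)):
    for s in(1,-1):
        u=np.array([np.cos(np.radians(a)),np.sin(np.radians(a))])*s*.055
        q=grab(fn,(c[0]+u[0],c[1]+u[1]),.035,.058,.085); print(fn,s,rect(q) if len(q)>5 else 0,end=' ')
    print()
plan([(.5496,-.4231,.25,27.9,.5),(.456,.138,.22,58,.5),(.456,.138,.132,58,.5,1.5)])
S2=(.6629,.310)
plan([(.456,.138,.335,58,0,3),(*S2,.335,65.7,0,2.5)],start=(.456,.138,.132,58))
```

```text
top7 1 ([484.0, 185.0], [57.0, 32.0], 151.8) top7 -1 ([428.0, 89.0], [56.0, 33.0], 148.8) 
top7 1 ([430.0, 287.0], [56.0, 34.0], 148.5) top7 -1 ([364.0, 195.0], [57.0, 33.0], 146.7) 
top7 1 ([373.0, 368.0], [56.0, 34.0], 147.5) top7 -1 ([310.0, 277.0], [56.0, 34.0], 143.5) 
scene7 1 ([483.0, 185.0], [58.0, 33.0], 152.0) scene7 -1 ([426.0, 91.0], [57.0, 31.0], 149.7) 
scene7 1 ([428.0, 286.0], [59.0, 33.0], 142.6) scene7 -1 ([363.0, 197.0], [54.0, 33.0], 143.4) 
scene7 1 ([373.0, 367.0], [54.0, 33.0], 144.0) scene7 -1 ([300.0, 287.0], [35.0, 26.0], 125.2) 
at [ 0.5482 -0.4223  0.235 ] psi 28.0 t 30.3 j [ 0.79  0.44 -0.28  1.33  0.12  1.39 -0.57] w 0.0385 F [-0.6  0.3 -0.7] 0.0
[[0, 0, 0.0, 0.1, 0.1, -1.5, 0.5], [0, 0, -0.03, 1.1, -3.2, 0.2, 0.5], [0, 0, -0.03, 1.1, -3.1, 0.2, 0.5], [0, 0, -0.03, 1.3, -3.1, 0.1, 0.5], [0, 0, -0.03, 1.3, -3.1, 0.2, 0.5], [0, 0, -0.03, 1.4, -3.0, 0.2, 0.5], [0, 0, -0.04, 1.6, -3.0, 0.2, 0.5], [0, 0, -0.03, 1.6, -2.9, 0.1, 0.5]]
[[0, 0, -0.03, 1.7, -2.9, 0.2, 0.5], [0, 0, -0.03, 1.8, -2.8, 0.2, 0.5], [0, 0, -0.03, 1.9, -2.7, 0.2, 0.5], [0, 0, -0.03, 2.0, 
[... 527 characters left out ...]
79  0.44 -0.28  1.33  0.12  1.39 -0.57] w 0.0385 F [-0.6  0.3 -0.7] 0.0
[[0, 0, -0.0, 0.0, 0.0, -2.9, 0], [0, 0, -0.0, 0.0, 0.0, -2.9, 0], [0, 0, -0.0, 0.0, 0.0, -2.9, 0], [0, 0, -0.0, 0.0, 0.0, -2.9, 0], [0, 0, -0.0, 0.0, 0.0, -2.9, 0], [0, 0, -0.0, 0.0, 0.0, -2.9, 0], [0, 0, -0.0, 0.0, 0.0, -2.9, 0], [0, 0, -0.01, 2.3, 0.8, 0.0, 0]]
[[0, 0, -0.01, 2.3, 0.8, 0.0, 0], [0, 0, -0.02, 2.3, 0.8, 0.0, 0], [0, 0, -0.01, 2.3, 0.8, 0.0, 0], [0, 0, -0.01, 2.3, 0.9, 0.0, 0], [0, 0, -0.01, 2.3, 0.9, 0.0, 0], [0, 0, -0.02, 2.3, 0.9, 0.0, 0], [0, 0, -0.01, 2.2, 1.0, 0.0, 0], [0, 0, -0.01, 2.2, 1.0, 0.0, 0]]
[[0, 0, -0.01, 2.3, 1.0, 0.0, 0], [0, 0, -0.01, 2.2, 1.1, 0.0, 0]]
end [0.6633 0.3101 0.335 ] 65.4
```

carry_out:
  steps:
    - [0,0,0,0.1,0.1,-1.5,0.5]
    - [0,0,-0.03,1.1,-3.2,0.2,0.5]
    - [0,0,-0.03,1.1,-3.1,0.2,0.5]
    - [0,0,-0.03,1.3,-3.1,0.1,0.5]
    - [0,0,-0.03,1.3,-3.1,0.2,0.5]
    - [0,0,-0.03,1.4,-3.0,0.2,0.5]
    - [0,0,-0.04,1.6,-3.0,0.2,0.5]
    - [0,0,-0.03,1.6,-2.9,0.1,0.5]
  force: 28

```text
time_s: 30.97
eef_pos: [0.5095, -0.1897, 0.2357]
ee_rot: [[0.758, 0.652, -0.003], [0.652, -0.758, 0.001], [-0.002, -0.003, -1.0]]
contact_force: [0.8, 0.0, 0.7]
gripper_width: 0.0425
gripper_force: 0.0
```

carry_out:
  steps:
    - [0,0,-0.03,1.7,-2.9,0.2,0.5]
    - [0,0,-0.03,1.8,-2.8,0.2,0.5]
    - [0,0,-0.03,1.9,-2.7,0.2,0.5]
    - [0,0,-0.03,2.0,-2.7,0.1,0.5]
    - [0,0,-0.03,2.1,-2.7,0.2,0.5]
    - [0,0,-0.03,2.1,-2.5,0.2,0.5]
    - [0,0,-0.03,2.2,-2.5,0.2,0.5]
    - [0,0,-0.03,2.3,-2.5,0.2,0.5]

```text
time_s: 31.63
eef_pos: [0.4654, 0.0735, 0.2213]
ee_rot: [[0.583, 0.813, -0.002], [0.813, -0.583, -0.0], [-0.002, -0.002, -1.0]]
contact_force: [0.5, 0.7, 0.4]
gripper_width: 0.0427
gripper_force: 0.0
```

carry_out:
  steps:
    - [0,0,-0.04,2.3,-2.3,0.1,0.5]
    - [0,0,-0.05,2.5,-2.3,0.2,0.5]
    - [0,0,0,0,0,1,0.5]
    - [0,0,0,0,0,1,0.5]
    - [0,0,0,0,0,0,0.5]
    - [0,0,0,0,0,0,0.5]
    - [0,0,0,0,0,0,0.5]

```text
time_s: 32.22
eef_pos: [0.4561, 0.1369, 0.1994]
ee_rot: [[0.51, 0.86, -0.001], [0.86, -0.51, -0.0], [-0.001, -0.001, -1.0]]
contact_force: [-1.2, 0.5, -0.1]
gripper_width: 0.0427
gripper_force: 0.0
```

Run:
```python
from plan import *
save('wrist','w8')
plan([(.456,.137,.132,59.5,.5,1.4)])
```

```text
at [0.4563 0.1371 0.1997] psi 59.4 t 32.27 j [ 0.35  0.04 -0.75  1.88  0.03  1.23 -0.94] w 0.0428 F [0.6 0.1 0.5] 0.0
[[0, 0, -0.0, -0.0, -0.0, 1.4, 0.5], [0, 0, -0.0, -0.0, -0.0, 1.3, 0.5], [0, 0, -0.0, -0.0, -0.0, 1.4, 0.5], [0, 0, -0.0, -0.0, -0.0, 1.3, 0.5], [0, 0, -0.0, -0.0, -0.0, 1.4, 0.5]]
end [0.4563 0.1371 0.1317] 59.4
```

View pics/w8.png

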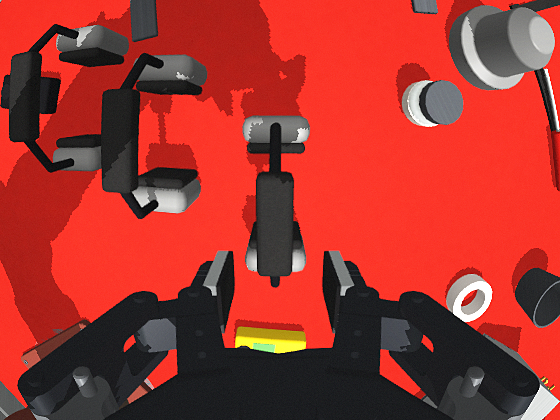

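The wrist view shows ear1's crown (275, rows 172–275) centred between the pads, with the other two ears clear to the left.

carry_out:
  steps:
    - [0,0,0,0,0,1.5,0.5]
    - [0,0,0,0,0,1.5,0.5]
    - [0,0,0,0,0,1.5,0.5]
    - [0,0,0,0,0,1.3,0.5]
    - [0,0,0,0,0,1,0.5]
    - [0,0,0,0,0,0,0.5]
    - [0,0,0,0,0,0,0.5]

```text
time_s: 32.85
eef_pos: [0.456, 0.1379, 0.1318]
ee_rot: [[0.508, 0.861, -0.001], [0.861, -0.508, 0.0], [-0.0, -0.001, -1.0]]
contact_force: [0.3, -0.1, 0.1]
gripper_width: 0.043
gripper_force: 0.0
```

carry_out:
  steps:
    - [0,0,0,0,0,0,0]
    - [0,0,0,0,0,0,0]
    - [0,0,0,0,0,0,0]
    - [0,0,0,0,0,0,0]
    - [0,0,0,0,0,0,0]
    - [0,0,0,0,0,-0.5,0]
    - [0,0,0,0,0,-1,0]
    - [0,0,0,0,0,-1.5,0]

```text
time_s: 33.52
eef_pos: [0.4551, 0.1379, 0.1616]
ee_rot: [[0.508, 0.861, -0.002], [0.861, -0.508, -0.0], [-0.001, -0.002, -1.0]]
contact_force: [0.1, -0.3, -1.1]
gripper_width: 0.0236
gripper_force: 27.9
```

carry_out:
  steps:
    - [0,0,0,0,0,-2.5,0]
    - [0,0,0,0,0,-2.5,0]
    - [0,0,0,0,0,-2.5,0]
    - [0,0,0,0,0,-2.5,0]
    - [0,0,0,0,0,-2.5,0]
    - [0,0,0,0,0,-2.5,0]
    - [0,0,0,0,0,-2.3,0]
    - [0,0,0,0,0,0,0]

```text
time_s: 34.18
eef_pos: [0.4572, 0.1389, 0.3398]
ee_rot: [[0.508, 0.862, 0.006], [0.862, -0.508, 0.001], [0.004, 0.005, -1.0]]
contact_force: [0.3, -0.2, -1.3]
gripper_width: 0.0231
gripper_force: 27.9
```

Run:
```python
from plan import *
plan([(.6629,.310,.335,65.7,0,2.5)])
im=save('scene','scene9');P=pts(im);s=bot.get_state()['eef_pos']
from m2 import *
q=grab('scene9',s[:2],.1,.15,.36);print(rect(q),np.percentile(q[:,2],[1,50,99]),line(grab('scene9',s[:2],.1,.16,.28)))
```

```text
at [0.4572 0.1389 0.3398] psi 59.5 t 34.18 j [ 0.37 -0.04 -0.73  1.66 -0.02  1.5  -0.89] w 0.0231 F [ 0.3 -0.2 -1.3] 27.9
[[0, 0, -0.01, 2.3, 0.8, 0.0, 0], [0, 0, -0.01, 2.3, 0.9, 0.1, 0], [0, 0, -0.01, 2.2, 0.8, 0.0, 0], [0, 0, -0.01, 2.3, 0.9, 0.1, 0], [0, 0, -0.01, 2.3, 0.9, 0.0, 0], [0, 0, -0.01, 2.2, 1.0, 0.1, 0], [0, 0, -0.01, 2.2, 0.9, 0.0, 0], [0, 0, -0.01, 2.3, 1.0, 0.1, 0]]
[[0, 0, -0.01, 2.2, 1.0, -0.0, 0], [0, 0, -0.01, 2.2, 1.0, 0.0, 0], [0, 0, -0.01, 2.2, 1.1, 0.1, 0]]
end [0.6632 0.31   0.3348] 65.8
([458.0, 138.0], [143.0, 58.0], 58.8) [0.2144779  0.27287521 0.35710327] ('ends', array([0.435, 0.071]), array([0.51 , 0.189]), 'ang', np.float32(57.4), 'z', array([0.258, 0.279]))
```

carry_out:
  steps:
    - [0,0,-0.01,1.5,0.5,0,0]
    - [0,0,-0.01,2.3,0.8,0,0]
    - [0,0,-0.01,2.3,0.9,0,0]
    - [0,0,-0.01,2.3,0.9,0,0]
    - [0,0,-0.01,2.3,0.9,0,0]
    - [0,0,-0.01,2.2,0.9,0,0]
    - [0,0,-0.01,2.2,1.0,0,0]
    - [0,0,-0.01,2.2,1.0,0,0]

```text
time_s: 34.9
eef_pos: [0.5996, 0.2579, 0.3333]
ee_rot: [[0.437, 0.899, -0.002], [0.899, -0.437, -0.001], [-0.002, -0.001, -1.0]]
contact_force: [-0.1, -1.4, -0.7]
gripper_width: 0.0235
gripper_force: 27.8
```

carry_out:
  steps:
    - [0,0,-0.01,2.2,1.0,0,0]
    - [0,0,-0.01,2.2,1.0,0,0]
    - [0,0,-0.01,1.7,0.8,0,0]
    - [0,0,0,1.0,0.5,0,0]
    - [0,0,0,0,0,0,0]
    - [0,0,0,0,0,0,0]
    - [0,0,0,0,0,0,0]
    - [0,0,0,0,0,0,0]

```text
time_s: 35.57
eef_pos: [0.6589, 0.307, 0.3349]
ee_rot: [[0.411, 0.912, 0.0], [0.912, -0.411, -0.001], [-0.0, 0.0, -1.0]]
contact_force: [-0.3, -0.5, -1.4]
gripper_width: 0.0232
gripper_force: 27.9
```

Run:
```python
from plan import *
from m2 import *
plan([(.6629,.310,.18,65.7,0,2.5),(.6629,.310,.152,65.7,0,.5)])
for fn in('scene10','top10'):
    im=save(fn[:-2],fn)
    for s in(1,-1):
        u=np.array([np.cos(np.radians(65.7)),np.sin(np.radians(65.7))])*s*.055
        q=grab(fn,(.6629+u[0],.310+u[1]),.04,.215,.29); print(fn,s,rect(q),np.percentile(q[:,2],[2,98]).round(3))
```

```text
at [0.6589 0.307  0.3349] psi 65.8 t 35.57 j [-0.07  0.58 -0.76  1.02  0.39  1.67 -1.13] w 0.0232 F [-0.3 -0.5 -1.4] 27.9
[[0, 0, 0.0, 0.1, 0.0, 2.2, 0], [0, 0, 0.0, 0.0, 0.1, 2.2, 0], [0, 0, 0.0, 0.1, 0.0, 2.2, 0], [0, 0, 0.0, 0.1, 0.0, 2.3, 0], [0, 0, 0.0, 0.0, 0.1, 2.2, 0], [0, 0, 0.0, 0.1, 0.0, 2.2, 0], [0, 0, 0.0, 0.0, 0.0, 2.2, 0], [0, 0, 0.0, 0.0, 0.0, 0.5, 0]]
[[0, 0, 0.0, 0.0, 0.0, 0.4, 0], [0, 0, 0.0, 0.0, 0.0, 0.5, 0], [0, 0, 0.0, 0.0, 0.0, 0.5, 0], [0, 0, 0.0, 0.0, 0.0, 0.4, 0], [0, 0, 0.0, 0.0, 0.0, 0.5, 0]]
end [0.6623 0.3098 0.1519] 65.8
scene10 1 ([682.0, 355.0], [56.0, 33.0], 156.0) [0.218 0.281]
scene10 -1 ([636.0, 254.0], [54.0, 33.0], 155.3) [0.217 0.28 ]
top10 1 ([656.0, 368.0], [4.0, 2.0], 80.3) [0.222 0.232]Traceback (most recent call last):
  File "<stdin>", line 8, in <module>
    return _quantile_unchecked(
        a, q, axis, out, overwrite_input, method, keepdims, weights)
    return _ureduce(a,
                    func=_quantile_ureduce_func,
    ...<5 lines>...
                    overwrite_input=overwrite_input,
                    method=method)
    r = func(a, **kwargs)
    result = _quantile(arr,
                       quantiles=q,
    ...<2 lines>...
                       out=out,
                       weights=wgt)
    slices_having_nans = np.isnan(arr[-1, ...])
                                  ~~~^^^^^^^^^
IndexError: index -1 is out of bounds for axis 0 with size 0
```

carry_out:
  steps:
    - [0,0,0,0.3,0.1,1.5,0]
    - [0,0,0,0.2,0.1,2.2,0]
    - [0,0,0,0,0,2.3,0]
    - [0,0,0,0,0,2.3,0]
    - [0,0,0,0,0,2.3,0]
    - [0,0,0,0,0,2.3,0]
    - [0,0,0,0,0,1.6,0]
    - [0,0,0,0,0,1,0]

```text
time_s: 36.33
eef_pos: [0.6625, 0.3102, 0.1777]
ee_rot: [[0.411, 0.912, -0.002], [0.912, -0.411, -0.002], [-0.002, -0.001, -1.0]]
contact_force: [-1.3, -0.5, -1.7]
gripper_width: 0.0232
gripper_force: 27.9
```

carry_out:
  steps:
    - [0,0,0,0,0,0,0]
    - [0,0,0,0,0,0.5,0]
    - [0,0,0,0,0,0.5,0]
    - [0,0,0,0,0,0.4,0]
    - [0,0,0,0,0,0.3,0]
    - [0,0,0,0,0,0.3,0]
    - [0,0,0,0,0,0,0]
    - [0,0,0,0,0,0,0]

```text
time_s: 37.0
eef_pos: [0.6631, 0.3113, 0.1597]
ee_rot: [[0.41, 0.912, -0.0], [0.912, -0.41, -0.0], [-0.0, -0.0, -1.0]]
contact_force: [-0.0, -0.4, -2.3]
gripper_width: 0.0235
gripper_force: 27.8
```

carry_out:
  steps:
    - [0,0,0,0,0,0.2,0]
    - [0,0,0,0,0,0.2,0]
    - [0,0,0,0,0,0.2,0]
    - [0,0,0,0,0,0,0]
    - [0,0,0,0,0,0,0]

```text
time_s: 37.42
eef_pos: [0.663, 0.3113, 0.1535]
ee_rot: [[0.41, 0.912, -0.0], [0.912, -0.41, -0.0], [-0.0, -0.0, -1.0]]
contact_force: [0.8, 0.5, -2.3]
gripper_width: 0.0235
gripper_force: 27.9
```

carry_out:
  steps:
    - [0,0,0,0,0,0.1,0]
    - [0,0,0,0,0,0,0]
    - [0,0,0,0,0,0,0]

```text
time_s: 37.67
eef_pos: [0.6631, 0.3114, 0.1528]
ee_rot: [[0.41, 0.912, 0.0], [0.912, -0.41, 0.0], [0.0, 0.0, -1.0]]
contact_force: [0.5, -0.1, -1.6]
gripper_width: 0.0232
gripper_force: 27.9
```

carry_out:
  steps:
    - [0,0,0,0,0,0.1,0]
    - [0,0,0,0,0,0,0]
    - [0,0,0,0,0,0,0]

```text
time_s: 37.92
eef_pos: [0.6632, 0.3114, 0.1524]
ee_rot: [[0.41, 0.912, 0.001], [0.912, -0.41, 0.0], [0.0, 0.0, -1.0]]
contact_force: [-1.6, -2.3, 4.7]
gripper_width: 0.0234
gripper_force: 28.6
```

carry_out:
  steps:
    - [0,0,0,0,0,0.1,0]
    - [0,0,0,0,0,0,0]
    - [0,0,0,0,0,0,0]

```text
time_s: 38.17
eef_pos: [0.6632, 0.3115, 0.1524]
ee_rot: [[0.41, 0.912, 0.001], [0.912, -0.41, 0.0], [0.001, 0.001, -1.0]]
contact_force: [-4.6, -2.4, 10.0]
gripper_width: 0.0233
gripper_force: 29.3
```

carry_out:
  steps:
    - [0,0,0,0,0,-0.1,0]
    - [0,0,0,0,0,0,0.45]
    - [0,0,0,0,0,0,0.45]
    - [0,0,0,0,0,0,0.45]
    - [0,0,0,0,0,-1,0.45]
    - [0,0,0,0,0,-2.5,0.45]
    - [0,0,0,0,0,-3,0.45]
    - [0,0,0,0,0,-3,0.45]

```text
time_s: 38.83
eef_pos: [0.6628, 0.3112, 0.248]
ee_rot: [[0.41, 0.912, -0.001], [0.912, -0.41, -0.0], [-0.001, -0.001, -1.0]]
contact_force: [0.6, 0.4, 0.5]
gripper_width: 0.0383
gripper_force: 0.0
```

```bash
cat > earchk.py <<'E'
from plan import *
from m2 import *
import sys
def hang(fn,s):
    for k in(1,-1):
        u=np.array([np.cos(np.radians(65.7)),np.sin(np.radians(65.7))])*k*.055
        q=grab(fn,(s[0]+u[0],s[1]+u[1]),.036,.03,.105); 
        if len(q)>5: print(fn,'cup',k,rect(q),np.percentile(q[:,2],[2,98]).round(3))
    q=grab(fn,s,.045,.155,.18)
    if len(q)>5: print('crown',rect(q),np.median(q[:,2]).round(3))
E
python3 - <<'E'
from earchk import *
save('scene','scene11');save('top','top11')
for fn in('scene11','top11'):
    hang(fn,(.6629,.310))
    for c in((.396,.241),(.341,.322)):
        q=grab(fn,c,.055,.138,.165); print('crown',rect(q) if len(q) else 0,len(q))
plan([(.663,.311,.27,65.7,.5),(.3965,.241,.2,54.4,.5),])
S1=(.5855,.345)
plan([(.3965,.241,.335,54.4,0,2.5),(*S1,.335,65.7,0,2.3)],start=(.3965,.241,.162,54.4))
E
```

```text
scene11 cup 1 ([687.0, 361.0], [56.0, 33.0], 155.6) [0.033 0.095]
scene11 cup -1 ([642.0, 260.0], [55.0, 33.0], 154.8) [0.032 0.094]
crown ([662.0, 310.0], [77.0, 27.0], 65.5) 0.167
crown ([396.0, 242.0], [71.0, 29.0], 55.9) 208
crown ([339.0, 324.0], [69.0, 27.0], 55.0) 190
top11 cup 1 ([667.0, 374.0], [17.0, 9.0], 60.2) [0.031 0.095]
crown ([396.0, 241.0], [70.0, 24.0], 54.5) 156
crown ([341.0, 321.0], [71.0, 24.0], 56.6) 163
at [0.6646 0.313  0.2536] psi 65.8 t 38.93 j [-0.05  0.6  -0.76  1.16  0.4   1.51 -1.15] w 0.0388 F [ 0.5  1.4 -0.7] 0.0
[[0, 0, 0.0, -0.3, -0.1, -1.6, 0.5], [0, 0, 0.02, -1.9, -2.4, 0.8, 0.5], [0, 0, 0.02, -2.0, -2.3, 0.7, 0.5], [0, 0, 0.03, -2.0, -2.3, 0.8, 0.5], [0, 0, 0.02, -2.1, -2.2, 0.8, 0.5], [0, 0, 0.02, -2.1, -2.2, 0.8, 0.5], [0, 0, 0.02, -2.2, -2.2, 0.7, 0.5], [0, 0, 0.02, -2.2, -2.1, 0.8, 0.5]]
[[0, 0, 0.03, -2.2, -2.1, 0.8, 0.5], [0, 0, 0.02, -2.3, -2.0, 0.8, 0.5]]
end [0.3964 0.2416 0.1996] 54.3
at [0.3965 0.241  0.162 ] psi 54.4 t 38.93 j [-0.05  0.6  -0.76  1.16  0.4   1.51 -1.15] w 0.0388 F [ 0.5  1.4 -0.7] 0.0
[[0, 0, -0.0, 0.0, 0.0, -2.5, 0], [0, 0, -0.0, 0.0, 0.0, -2.4, 0], [0, 0, -0.0, 0.0, 0.0, -2.5, 0], [0, 0, -0.0, 0.0, 0.0, -2.5, 0], [0, 0, -0.0, 0.0, 0.0, -2.5, 0], [0, 0, -0.0, 0.0, 0.0, -2.4, 0], [0, 0, -0.0, 0.0, 0.0, -2.5, 0], [0, 0, -0.02, 1.9, 0.9, 0.0, 0]]
[[0, 0, -0.02, 2.0, 1.0, 0.0, 0], [0, 0, -0.02, 1.9, 1.0, 0.0, 0], [0, 0, -0.02, 1.9, 1.1, 0.0, 0], [0, 0, -0.02, 1.8, 1.0, 0.0, 0], [0, 0, -0.02, 1.9, 1.2, 0.0, 0], [0, 0, -0.02, 1.8, 1.1, 0.0, 0], [0, 0, -0.02, 1.8, 1.2, 0.0, 0], [0, 0, -0.02, 1.8, 1.2, 0.0, 0]]
[[0, 0, -0.02, 1.7, 1.3, 0.0, 0]]
end [0.5854 0.3449 0.335 ] 65.9
```

Ear1 hangs level, with both cup tops at 95 mm. Next, ear2.

carry_out:
  steps:
    - [0,0,0,-0.3,-0.1,-1.6,0.5]
    - [0,0,0.02,-1.9,-2.4,0.8,0.5]
    - [0,0,0.02,-2.0,-2.3,0.7,0.5]
    - [0,0,0.03,-2.0,-2.3,0.8,0.5]
    - [0,0,0.02,-2.1,-2.2,0.8,0.5]
    - [0,0,0.02,-2.1,-2.2,0.8,0.5]
    - [0,0,0.02,-2.2,-2.2,0.7,0.5]
    - [0,0,0.02,-2.2,-2.1,0.8,0.5]

```text
time_s: 39.6
eef_pos: [0.4526, 0.2544, 0.2085]
ee_rot: [[0.543, 0.84, 0.0], [0.84, -0.543, -0.0], [0.0, 0.0, -1.0]]
contact_force: [0.1, -0.5, 1.0]
gripper_width: 0.0424
gripper_force: 0.0
```

carry_out:
  steps:
    - [0,0,0.03,-2.2,-2.1,0.8,0.5]
    - [0,0,0.02,-2.3,-2.0,0.8,0.5]
    - [0,0,0,0,0,0,0.5]
    - [0,0,0,0,0,0,0.5]
    - [0,0,0,0,0,0,0.5]
    - [0,0,0,0,0,0,0.5]

```text
time_s: 40.1
eef_pos: [0.3961, 0.2404, 0.1933]
ee_rot: [[0.583, 0.812, 0.001], [0.812, -0.583, 0.001], [0.001, 0.0, -1.0]]
contact_force: [0.6, 0.0, -1.4]
gripper_width: 0.0428
gripper_force: 0.0
```

Run:
```python
from plan import *
plan([(.3965,.2415,.132,54.4,.5,1.4)])
```

```text
at [0.3961 0.2404 0.1933] psi 54.3 t 40.1 j [ 0.23  0.02 -0.87  1.92  0.02  1.21 -1.26] w 0.0428 F [ 0.6  0.  -1.4] 0.0
[[0, 0, -0.0, 0.0, -0.0, 1.2, 0.5], [0, 0, -0.0, 0.0, -0.0, 1.3, 0.5], [0, 0, -0.0, 0.1, -0.0, 1.2, 0.5], [0, 0, -0.0, -0.0, -0.0, 1.2, 0.5], [0, 0, -0.0, 0.0, -0.0, 1.2, 0.5]]
end [0.3966 0.2412 0.1323] 54.3
```

carry_out:
  steps:
    - [0,0,0,0,0,1.5,0.5]
    - [0,0,0,0,0,1.5,0.5]
    - [0,0,0,0.1,0,1.3,0.5]
    - [0,0,0,0,0,1,0.5]
    - [0,0,0,0,0,0.8,0.5]
    - [0,0,0,0,0,0,0.5]
    - [0,0,0,0,0,0,0.5]

```text
time_s: 40.68
eef_pos: [0.3957, 0.241, 0.1317]
ee_rot: [[0.583, 0.812, -0.001], [0.812, -0.583, 0.0], [-0.0, -0.001, -1.0]]
contact_force: [-0.5, 0.5, -0.4]
gripper_width: 0.0429
gripper_force: 0.0
```

carry_out:
  steps:
    - [0,0,0,0,0,0,0]
    - [0,0,0,0,0,0,0]
    - [0,0,0,0,0,0,0]
    - [0,0,0,0,0,0,0]
    - [0,0,0,0,0,0,0]
    - [0,0,0,0,0,-0.5,0]
    - [0,0,0,0,0,-1,0]
    - [0,0,0,0,0,-1.5,0]

```text
time_s: 41.35
eef_pos: [0.3948, 0.2401, 0.1615]
ee_rot: [[0.583, 0.812, -0.002], [0.812, -0.583, -0.001], [-0.002, -0.001, -1.0]]
contact_force: [-0.8, -1.0, -2.7]
gripper_width: 0.0232
gripper_force: 28.2
```

carry_out:
  steps:
    - [0,0,0,0,0,-2.5,0]
    - [0,0,0,0,0,-2.4,0]
    - [0,0,0,0,0,-2.5,0]
    - [0,0,0,0,0,-2.5,0]
    - [0,0,0,0,0,-2.5,0]
    - [0,0,0,0,0,-2.4,0]
    - [0,0,0,0,0,-2.5,0]
    - [0,0,-0.02,1.9,0.9,0,0]

```text
time_s: 42.02
eef_pos: [0.4135, 0.2513, 0.3407]
ee_rot: [[0.567, 0.824, 0.007], [0.824, -0.567, -0.0], [0.004, 0.006, -1.0]]
contact_force: [1.4, 0.6, -1.0]
gripper_width: 0.0234
gripper_force: 28.1
```

carry_out:
  steps:
    - [0,0,-0.02,2.0,1.0,0,0]
    - [0,0,-0.02,1.9,1.0,0,0]
    - [0,0,-0.02,1.9,1.1,0,0]
    - [0,0,-0.02,1.8,1.0,0,0]
    - [0,0,-0.02,1.9,1.2,0,0]
    - [0,0,-0.02,1.8,1.1,0,0]
    - [0,0,-0.02,1.8,1.2,0,0]
    - [0,0,-0.02,1.8,1.2,0,0]

```text
time_s: 42.68
eef_pos: [0.5666, 0.3344, 0.3348]
ee_rot: [[0.428, 0.904, -0.001], [0.904, -0.428, -0.001], [-0.001, -0.0, -1.0]]
contact_force: [-0.2, -0.4, -1.0]
gripper_width: 0.0231
gripper_force: 28.1
```

carry_out:
  steps:
    - [0,0,-0.02,1.7,1.3,0,0]
    - [0,0,0,0,0,0,0]
    - [0,0,0,0,0,0,0]
    - [0,0,0,0,0,0,0]
    - [0,0,0,0,0,0,0]

```text
time_s: 43.1
eef_pos: [0.5841, 0.3441, 0.3354]
ee_rot: [[0.41, 0.912, 0.0], [0.912, -0.41, -0.0], [-0.0, 0.0, -1.0]]
contact_force: [-1.1, 0.5, -1.9]
gripper_width: 0.0236
gripper_force: 28.1
```

Run:
```python
from earchk import *
S=(.5855,.345); fn='scene12'; save('scene',fn)
plan([(*S,.18,65.7,0,2.5)])
c=[]
for s in(1,-1):
    u=np.array([np.cos(np.radians(65.7)),np.sin(np.radians(65.7))])*s*.055
    q=grab(fn,(S[0]+u[0],S[1]+u[1]),.04,.215,.29); r=rect(q);c.append(r[0]); print(r,np.percentile(q[:,2],[2,98]).round(3))
c=np.array(c)/1000; m=c.mean(0); d=c[0]-c[1]; print(m,np.degrees(np.arctan2(d[1],d[0])),'off bar',(m-[.5855,.345])@[.4115,.911])
hang(fn,(.6629,.310))
```

```text
at [0.5841 0.3441 0.3355] psi 65.8 t 43.15 j [-0.05  0.49 -0.86  1.18  0.37  1.63 -1.25] w 0.0234 F [ 0.  -0.1 -1.6] 28.1
[[0, 0, 0.0, 0.0, 0.0, 2.2, 0], [0, 0, 0.0, 0.0, 0.0, 2.2, 0], [0, 0, 0.0, 0.1, 0.0, 2.3, 0], [0, 0, 0.0, -0.0, 0.0, 2.2, 0], [0, 0, 0.0, 0.0, 0.1, 2.2, 0], [0, 0, 0.0, 0.0, -0.0, 2.2, 0], [0, 0, 0.0, 0.0, -0.0, 2.2, 0]]
end [0.5855 0.3446 0.1805] 65.8
([609.0, 392.0], [55.0, 33.0], 156.0) [0.218 0.283]
([561.0, 292.0], [59.0, 33.0], 155.8) [0.217 0.281]
[0.585 0.342] 64.35899417569476 off bar -0.0029387500000000255
scene12 cup 1 ([687.0, 360.0], [56.0, 33.0], 155.1) [0.033 0.095]
scene12 cup -1 ([642.0, 259.0], [55.0, 33.0], 155.3) [0.033 0.094]
crown ([663.0, 311.0], [77.0, 26.0], 64.5) 0.167
```

carry_out:
  steps:
    - [0,0,0,0.1,0.1,1.5,0]
    - [0,0,0,0.1,0,2.2,0]
    - [0,0,0,0,0,2.3,0]
    - [0,0,0,0,0,2.3,0]
    - [0,0,0,0,0,2.3,0]
    - [0,0,0,0,0,2.3,0]
    - [0,0,0,0,0,1.6,0]
    - [0,0,0,0,0,1,0]

```text
time_s: 43.82
eef_pos: [0.5857, 0.3446, 0.1781]
ee_rot: [[0.411, 0.912, -0.001], [0.912, -0.411, -0.002], [-0.002, -0.0, -1.0]]
contact_force: [0.2, -0.8, -1.3]
gripper_width: 0.0234
gripper_force: 28.1
```

carry_out:
  steps:
    - [0,0,0,0,0,0,0]
    - [0,0,0,0,0,0.5,0]
    - [0,0,0,0,0,0.5,0]
    - [0,0,0,0,0,0.4,0]
    - [0,0,0,0,0,0.3,0]
    - [0,0,0,0,0,0.3,0]
    - [0,0,0,0,0,0,0]
    - [0,0,0,0,0,0,0]

```text
time_s: 44.48
eef_pos: [0.5864, 0.3459, 0.1597]
ee_rot: [[0.41, 0.912, -0.0], [0.912, -0.41, -0.0], [-0.0, -0.0, -1.0]]
contact_force: [0.1, 0.1, -2.1]
gripper_width: 0.0233
gripper_force: 28.1
```

carry_out:
  steps:
    - [0,0,0,0,0,0.2,0]
    - [0,0,0,0,0,0.2,0]
    - [0,0,0,0,0,0,0]
    - [0,0,0,0,0,0,0]

```text
time_s: 44.82
eef_pos: [0.5863, 0.3458, 0.1556]
ee_rot: [[0.41, 0.912, -0.0], [0.912, -0.41, -0.0], [-0.0, -0.0, -1.0]]
contact_force: [-0.9, 0.1, -2.0]
gripper_width: 0.0234
gripper_force: 28.1
```

carry_out:
  steps:
    - [0,0,0,0,0,0.2,0]
    - [0,0,0,0,0,0.1,0]
    - [0,0,0,0,0,0,0]
    - [0,0,0,0,0,0,0]

```text
time_s: 45.15
eef_pos: [0.5864, 0.3458, 0.1526]
ee_rot: [[0.41, 0.912, -0.0], [0.912, -0.41, -0.0], [-0.0, -0.0, -1.0]]
contact_force: [-0.6, 0.1, -1.9]
gripper_width: 0.0233
gripper_force: 28.2
```

carry_out:
  steps:
    - [0,0,0,0,0,0.1,0]
    - [0,0,0,0,0,0,0]
    - [0,0,0,0,0,0,0]

```text
time_s: 45.4
eef_pos: [0.5865, 0.3459, 0.1523]
ee_rot: [[0.41, 0.912, 0.0], [0.912, -0.41, 0.0], [0.0, 0.0, -1.0]]
contact_force: [-0.8, -1.7, 3.2]
gripper_width: 0.0232
gripper_force: 28.8
```

carry_out:
  steps:
    - [0,0,0,0,0,0,0.45]
    - [0,0,0,0,0,0,0.45]
    - [0,0,0,0,0,0,0.45]
    - [0,0,0,0,0,-1,0.45]
    - [0,0,0,0,0,-2.5,0.45]
    - [0,0,0,0,0,-3,0.45]
    - [0,0,0,0,0,-3,0.45]
    - [0,0,0,0,0,0,0.45]

```text
time_s: 46.07
eef_pos: [0.5878, 0.3478, 0.2543]
ee_rot: [[0.41, 0.912, 0.007], [0.912, -0.41, 0.005], [0.008, 0.004, -1.0]]
contact_force: [1.4, 0.3, 0.9]
gripper_width: 0.0385
gripper_force: 0.0
```

Run:
```python
from earchk import *
save('scene','scene13')
fn='scene13'
hang(fn,(.6629,.310));hang(fn,(.5855,.345))
q=grab(fn,(.341,.322),.055,.138,.165); print('crown',rect(q) if len(q) else 0,len(q))
plan([(.586,.3455,.27,65.7,.5),(.341,.3225,.2,55.3,.5),])
S1=(.5081,.380)
plan([(.341,.3225,.335,55.3,0,2.5),(*S1,.335,65.7,0,2.3)],start=(.341,.3225,.162,55.3))
```

```text
scene13 cup 1 ([688.0, 360.0], [57.0, 33.0], 155.7) [0.033 0.095]
scene13 cup -1 ([642.0, 260.0], [55.0, 33.0], 154.6) [0.033 0.093]
crown ([663.0, 310.0], [78.0, 26.0], 64.2) 0.167
scene13 cup 1 ([611.0, 395.0], [53.0, 33.0], 155.7) [0.041 0.099]
scene13 cup -1 ([565.0, 295.0], [55.0, 34.0], 156.5) [0.036 0.097]
crown ([587.0, 347.0], [80.0, 27.0], 66.6) 0.167
crown ([340.0, 325.0], [72.0, 29.0], 57.5) 196
at [0.5873 0.3473 0.2513] psi 65.8 t 46.12 j [-0.03  0.52 -0.86  1.32  0.39  1.47 -1.27] w 0.0387 F [ 0.3  0.1 -0.7] 0.0
[[0, 0, 0.0, -0.2, -0.0, -1.9, 0.5], [0, 0, 0.02, -1.5, -2.7, 0.9, 0.5], [0, 0, 0.03, -1.6, -2.6, 0.9, 0.5], [0, 0, 0.02, -1.6, -2.6, 0.8, 0.5], [0, 0, 0.02, -1.8, -2.6, 0.9, 0.5], [0, 0, 0.02, -1.7, -2.5, 0.9, 0.5], [0, 0, 0.03, -1.8, -2.5, 0.9, 0.5], [0, 0, 0.02, -1.9, -2.5, 0.9, 0.5]]
[[0, 0, 0.02, -1.9, -2.4, 0.8, 0.5]]
end [0.341  0.3229 0.2003] 55.5
at [0.341  0.3225 0.162 ] psi 55.3 t 46.12 j [-0.03  0.52 -0.86  1.32  0.39  1.47 -1.27] w 0.0387 F [ 0.3  0.1 -0.7] 0.0
[[0, 0, -0.0, 0.0, 0.0, -2.5, 0], [0, 0, -0.0, 0.0, 0.0, -2.4, 0], [0, 0, -0.0, 0.0, 0.0, -2.5, 0], [0, 0, -0.0, 0.0, 0.0, -2.5, 0], [0, 0, -0.0, 0.0, 0.0, -2.5, 0], [0, 0, -0.0, 0.0, 0.0, -2.4, 0], [0, 0, -0.0, 0.0, 0.0, -2.5, 0], [0, 0, -0.02, 1.8, 1.3, 0.0, 0]]
[[0, 0, -0.03, 1.7, 1.4, 0.0, 0], [0, 0, -0.02, 1.7, 1.3, 0.0, 0], [0, 0, -0.02, 1.7, 1.5, 0.0, 0], [0, 0, -0.02, 1.7, 1.4, 0.0, 0], [0, 0, -0.03, 1.6, 1.5, 0.0, 0], [0, 0, -0.02, 1.6, 1.6, 0.0, 0], [0, 0, -0.02, 1.5, 1.6, 0.0, 0]]
end [0.5083 0.3795 0.335 ] 65.6
```

carry_out:
  steps:
    - [0,0,0,-0.2,0,-1.9,0.5]
    - [0,0,0.02,-1.5,-2.7,0.9,0.5]
    - [0,0,0.03,-1.6,-2.6,0.9,0.5]
    - [0,0,0.02,-1.6,-2.6,0.8,0.5]
    - [0,0,0.02,-1.8,-2.6,0.9,0.5]
    - [0,0,0.02,-1.7,-2.5,0.9,0.5]
    - [0,0,0.03,-1.8,-2.5,0.9,0.5]
    - [0,0,0.02,-1.9,-2.5,0.9,0.5]

```text
time_s: 46.78
eef_pos: [0.369, 0.3234, 0.2028]
ee_rot: [[0.552, 0.834, -0.0], [0.834, -0.552, -0.001], [-0.001, -0.0, -1.0]]
contact_force: [-0.4, 0.1, 0.8]
gripper_width: 0.0424
gripper_force: 0.0
```

carry_out:
  steps:
    - [0,0,0.02,-1.9,-2.4,0.8,0.5]
    - [0,0,0,0,0,0,0.5]
    - [0,0,0,0,0,0,0.5]
    - [0,0,0,0,0,0,0.5]
    - [0,0,0,0,0,0,0.5]

```text
time_s: 47.2
eef_pos: [0.341, 0.3214, 0.196]
ee_rot: [[0.568, 0.823, 0.0], [0.823, -0.568, 0.001], [0.001, -0.0, -1.0]]
contact_force: [1.0, 0.2, -0.0]
gripper_width: 0.0425
gripper_force: 0.0
```

Run:
```python
from earchk import *
save('wrist','w14'); save('top','top14')
plan([(.341,.3225,.132,55.3,.5,1.4)])
q=grab('top14',(.341,.322),.055,.138,.165); print('crown',rect(q) if len(q) else 0,len(q))
```

```text
at [0.3408 0.3215 0.1959] psi 55.4 t 47.3 j [ 0.13  0.05 -0.99  1.9   0.04  1.22 -1.47] w 0.0427 F [-0.7 -0.4 -0.6] 0.0
[[0, 0, 0.0, 0.0, -0.0, 1.3, 0.5], [0, 0, 0.0, 0.0, -0.0, 1.3, 0.5], [0, 0, 0.0, 0.1, -0.0, 1.2, 0.5], [0, 0, 0.0, -0.0, -0.0, 1.3, 0.5], [0, 0, 0.0, -0.0, -0.0, 1.3, 0.5]]
end [0.3414 0.3224 0.1319] 55.4
crown ([335.0, 295.0], [19.0, 1.0], 45.5) 5
```

View pics/w14.png

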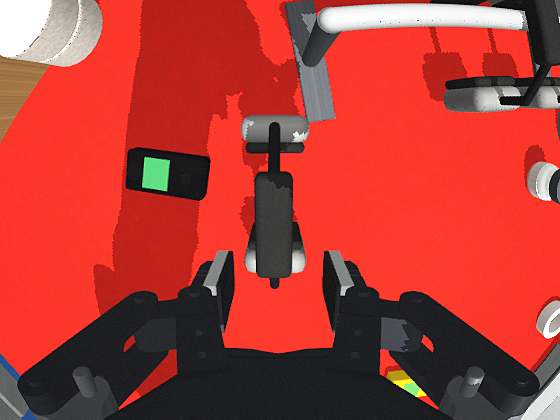

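The wrist view shows ear3's crown (273, rows 172–277) centred between the pads. The black look-alike lies clear on the bench at (167,173).

carry_out:
  steps:
    - [0,0,0,0,0,1.5,0.5]
    - [0,0,0,0,0,1.5,0.5]
    - [0,0,0,0.1,0,1.4,0.5]
    - [0,0,0,0,0,1.2,0.5]
    - [0,0,0,0,0,0.8,0.5]
    - [0,0,0,0,0,0,0.5]
    - [0,0,0,0,0,0,0.5]

```text
time_s: 47.88
eef_pos: [0.3405, 0.3223, 0.1317]
ee_rot: [[0.567, 0.824, -0.001], [0.824, -0.567, 0.0], [-0.0, -0.001, -1.0]]
contact_force: [0.1, -0.5, 0.4]
gripper_width: 0.0427
gripper_force: 0.0
```

carry_out:
  steps:
    - [0,0,0,0,0,0,0]
    - [0,0,0,0,0,0,0]
    - [0,0,0,0,0,0,0]
    - [0,0,0,0,0,0,0]
    - [0,0,0,0,0,0,0]
    - [0,0,0,0,0,-0.5,0]
    - [0,0,0,0,0,-1,0]
    - [0,0,0,0,0,-1.5,0]

```text
time_s: 48.55
eef_pos: [0.3398, 0.3213, 0.1615]
ee_rot: [[0.567, 0.824, -0.002], [0.824, -0.567, -0.001], [-0.002, -0.001, -1.0]]
contact_force: [-0.4, 0.3, -1.4]
gripper_width: 0.0234
gripper_force: 28.3
```

carry_out:
  steps:
    - [0,0,0,0,0,-2.5,0]
    - [0,0,0,0,0,-2.4,0]
    - [0,0,0,0,0,-2.5,0]
    - [0,0,0,0,0,-2.5,0]
    - [0,0,0,0,0,-2.5,0]
    - [0,0,0,0,0,-2.4,0]
    - [0,0,0,0,0,-2.5,0]
    - [0,0,-0.02,1.8,1.3,0,0]

```text
time_s: 49.22
eef_pos: [0.3597, 0.3312, 0.3408]
ee_rot: [[0.548, 0.836, 0.007], [0.836, -0.548, 0.001], [0.005, 0.006, -1.0]]
contact_force: [0.1, 0.2, -0.7]
gripper_width: 0.0239
gripper_force: 28.3
```

carry_out:
  steps:
    - [0,0,-0.03,1.7,1.4,0,0]
    - [0,0,-0.02,1.7,1.3,0,0]
    - [0,0,-0.02,1.7,1.5,0,0]
    - [0,0,-0.02,1.7,1.4,0,0]
    - [0,0,-0.03,1.6,1.5,0,0]
    - [0,0,-0.02,1.6,1.6,0,0]
    - [0,0,-0.02,1.5,1.6,0,0]
    - [0,0,0,0,0,0,0]

```text
time_s: 49.88
eef_pos: [0.5114, 0.3786, 0.3334]
ee_rot: [[0.412, 0.911, -0.002], [0.911, -0.412, -0.0], [-0.001, -0.002, -1.0]]
contact_force: [1.6, 0.3, -2.2]
gripper_width: 0.0233
gripper_force: 28.3
```

carry_out:
  steps:
    - [0,0,0,0,0,0,0]
    - [0,0,0,0,0,0,0]
    - [0,0,0,0,0,0,0]

```text
time_s: 50.13
eef_pos: [0.5069, 0.3796, 0.3354]
ee_rot: [[0.41, 0.912, 0.0], [0.912, -0.41, -0.0], [-0.0, 0.0, -1.0]]
contact_force: [-0.5, 0.8, -1.4]
gripper_width: 0.0234
gripper_force: 28.3
```

Run:
```python
from earchk import *
S=(.5081,.380); fn='scene15'; save('scene',fn)
plan([(*S,.18,65.7,0,2.5)])
c=[]
for s in(1,-1):
    u=np.array([np.cos(np.radians(65.7)),np.sin(np.radians(65.7))])*s*.055
    q=grab(fn,(S[0]+u[0],S[1]+u[1]),.04,.215,.29); r=rect(q);c.append(r[0]); print(r,np.percentile(q[:,2],[2,98]).round(3))
c=np.array(c)/1000; m=c.mean(0); d=c[0]-c[1]; print(m,np.degrees(np.arctan2(d[1],d[0])),'off bar',(m-[.5855,.345])@[.4115,.911])
hang(fn,(.6629,.310));hang(fn,(.5855,.345))
```

```text
at [0.5069 0.3796 0.3354] psi 65.8 t 50.18 j [-0.04  0.41 -0.96  1.3   0.33  1.59 -1.37] w 0.0231 F [ 0.  -0.3 -1.7] 28.3
[[0, 0, 0.0, 0.0, 0.0, 2.2, 0], [0, 0, 0.0, 0.0, 0.0, 2.2, 0], [0, 0, 0.0, 0.0, 0.0, 2.3, 0], [0, 0, 0.0, 0.0, 0.1, 2.2, 0], [0, 0, 0.0, 0.1, -0.0, 2.2, 0], [0, 0, 0.0, -0.0, -0.0, 2.2, 0], [0, 0, 0.0, -0.0, -0.0, 2.2, 0]]
end [0.5083 0.3801 0.1804] 65.8
([530.0, 429.0], [58.0, 33.0], 155.7) [0.217 0.282]
([485.0, 328.0], [58.0, 33.0], 155.8) [0.217 0.282]
[0.5075 0.3785] 65.98489783588218 off bar -0.0015784999999999515
scene15 cup 1 ([686.0, 361.0], [58.0, 33.0], 156.4) [0.033 0.095]
scene15 cup -1 ([642.0, 260.0], [55.0, 33.0], 154.8) [0.032 0.093]
crown ([663.0, 310.0], [77.0, 26.0], 66.1) 0.167
scene15 cup 1 ([611.0, 396.0], [56.0, 33.0], 155.3) [0.041 0.098]
scene15 cup -1 ([565.0, 295.0], [55.0, 33.0], 156.2) [0.039 0.098]
crown ([587.0, 345.0], [77.0, 27.0], 64.8) 0.167
```

carry_out:
  steps:
    - [0,0,0,0.1,0,1.5,0]
    - [0,0,0,0,0,2.2,0]
    - [0,0,0,0,0,2.3,0]
    - [0,0,0,0,0,2.3,0]
    - [0,0,0,0,0,2.3,0]
    - [0,0,0,0,0,2.3,0]
    - [0,0,0,0,0,1.6,0]
    - [0,0,0,0,0,1,0]

```text
time_s: 50.85
eef_pos: [0.5073, 0.3795, 0.1782]
ee_rot: [[0.41, 0.912, -0.001], [0.912, -0.41, -0.002], [-0.002, -0.0, -1.0]]
contact_force: [0.3, 0.7, -2.0]
gripper_width: 0.0237
gripper_force: 28.3
```

carry_out:
  steps:
    - [0,0,0,0,0,0,0]
    - [0,0,0,0,0,0.5,0]
    - [0,0,0,0,0,0.5,0]
    - [0,0,0,0,0,0.4,0]
    - [0,0,0,0,0,0.3,0]
    - [0,0,0,0,0,0.3,0]
    - [0,0,0,0,0,0,0]
    - [0,0,0,0,0,0,0]

```text
time_s: 51.52
eef_pos: [0.5081, 0.3806, 0.1597]
ee_rot: [[0.41, 0.912, -0.0], [0.912, -0.41, -0.0], [-0.0, -0.0, -1.0]]
contact_force: [0.4, -0.5, -0.8]
gripper_width: 0.0235
gripper_force: 28.2
```

carry_out:
  steps:
    - [0,0,0,0,0,0.2,0]
    - [0,0,0,0,0,0.2,0]
    - [0,0,0,0,0,0.2,0]
    - [0,0,0,0,0,0,0]
    - [0,0,0,0,0,0,0]

```text
time_s: 51.93
eef_pos: [0.5081, 0.3805, 0.1535]
ee_rot: [[0.41, 0.912, -0.0], [0.912, -0.41, -0.0], [-0.0, -0.0, -1.0]]
contact_force: [-0.3, 0.0, -1.9]
gripper_width: 0.0234
gripper_force: 28.2
```

carry_out:
  steps:
    - [0,0,0,0,0,0.1,0]
    - [0,0,0,0,0,0,0]
    - [0,0,0,0,0,0,0]

```text
time_s: 52.18
eef_pos: [0.5082, 0.3806, 0.1527]
ee_rot: [[0.41, 0.912, 0.0], [0.912, -0.41, 0.0], [0.0, 0.0, -1.0]]
contact_force: [0.4, 1.2, -1.8]
gripper_width: 0.0233
gripper_force: 28.3
```

carry_out:
  steps:
    - [0,0,0,0,0,0.1,0]
    - [0,0,0,0,0,0,0]
    - [0,0,0,0,0,0,0]

```text
time_s: 52.43
eef_pos: [0.5083, 0.3806, 0.1522]
ee_rot: [[0.41, 0.912, 0.0], [0.912, -0.41, 0.0], [0.0, 0.0, -1.0]]
contact_force: [-1.4, -1.6, 3.2]
gripper_width: 0.0236
gripper_force: 28.9
```

carry_out:
  steps:
    - [0,0,0,0,0,0,0.45]
    - [0,0,0,0,0,0,0.45]
    - [0,0,0,0,0,0,0.45]
    - [0,0,0,0,0,-1,0.45]
    - [0,0,0,0,0,-2.5,0.45]
    - [0,0,0,0,0,-3,0.45]
    - [0,0,0,0,0,-3,0.45]
    - [0,0,0,0,0,0,0.45]

```text
time_s: 53.1
eef_pos: [0.5093, 0.3828, 0.2538]
ee_rot: [[0.41, 0.912, 0.006], [0.912, -0.41, 0.005], [0.007, 0.004, -1.0]]
contact_force: [0.5, 1.1, 0.3]
gripper_width: 0.0385
gripper_force: 0.0
```

carry_out:
  steps:
    - [0,0,0,-1,0,-3,0.45]
    - [0,0,0,-3,-1,0,0.45]
    - [0,0,0,-3,-1,0,0.45]
    - [0,0,0,-3,-1,0,0.45]
    - [0,0,0,0,0,0,0.45]
    - [0,0,0,0,0,0,0.45]
    - [0,0,0,0,0,0,0.45]
    - [0,0,0,0,0,0,0.45]

```text
time_s: 53.77
eef_pos: [0.4403, 0.3024, 0.2771]
ee_rot: [[0.41, 0.912, 0.0], [0.912, -0.41, 0.001], [0.001, -0.0, -1.0]]
contact_force: [0.1, 0.6, 1.3]
gripper_width: 0.0384
gripper_force: 0.0
```

Run:
```python
from earchk import *
fn='scene16'; save('scene',fn)
hang(fn,(.6629,.310));hang(fn,(.5855,.345));hang(fn,(.5081,.380))
im=load(fn);P=pts(im); d=P[...,:2]-H; X=d@UX;Y=d@UY
ok=(im['range_z']>0)&(X>.02)&(X<.11)&(abs(Y)<.13)&(P[...,2]>.04)&(P[...,2]<.16)
print('flap',np.degrees(np.arctan(np.polyfit(X[ok],P[...,2][ok],1)[0])))
plan([])
```

```text
scene16 cup 1 ([688.0, 360.0], [55.0, 33.0], 155.4) [0.033 0.097]
scene16 cup -1 ([642.0, 260.0], [55.0, 33.0], 154.8) [0.033 0.093]
crown ([663.0, 310.0], [78.0, 25.0], 64.8) 0.167
scene16 cup 1 ([611.0, 396.0], [55.0, 34.0], 155.7) [0.041 0.099]
scene16 cup -1 ([566.0, 295.0], [55.0, 33.0], 156.3) [0.038 0.099]
crown ([588.0, 346.0], [75.0, 27.0], 66.4) 0.167
scene16 cup 1 ([532.0, 431.0], [58.0, 33.0], 155.9) [0.043 0.099]
scene16 cup -1 ([487.0, 329.0], [56.0, 34.0], 155.8) [0.039 0.099]
crown ([508.0, 380.0], [78.0, 28.0], 65.6) 0.167
flap 36.254682127119445
at [0.4401 0.3025 0.2768] psi 65.8 t 53.82 j [ 0.23  0.19 -1.02  1.64  0.16  1.41 -1.23] w 0.0383 F [-0.3 -0.3  0. ] 0.0
end [0.4401 0.3025 0.2768] 65.8
```

View pics/scene16.png

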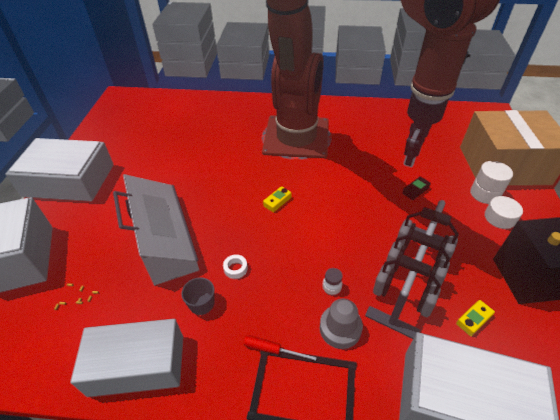

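The final scene view shows the flap shut (160,225) and all three pairs hanging level on the rail (400–455, 205–300). No grey detectors remain on the bench, and the bystanders are where they started. Handing in.

```bash
python3 -c "
from bench import workorder
print(workorder.finish_job())"
```

```text
the job is handed in; nothing more can be done
None
```

I handed the job in: all three gas detectors lie flat, screen up, in the box with the flap fully shut, and all three pairs of ear defenders hang level on the rail; the hand-in call gave no verdict.

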